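# Fetch the piston from behind the cans

### The arm

A 7-joint arm with a two-finger parallel gripper is mounted at the origin on the work surface. World frame = base frame: x ahead of the robot, y to its left, z up, the work surface at z = 0. Lengths are in m, angles in rad, forces in N, time in s.
With the tool pointing down it reaches from about 0.425 to 0.95 m from the base axis. Payload 4.7 kg.
Tool frame: the origin (TCP) lies on the centre line of the jaws, within the pads' length; the fingertips stand 11 mm ahead of it and the grasp point (between the pads) lies 8 mm behind it; x points along the fingers, z is the direction in which the jaws open and shut, and the axes are right-handed (so a half turn about x gives the same grasp; the last joint's range is limited). The gripper opens to 87 mm and grips with 3 to 60 N. Pads are 19 mm wide; open, the fingers measure 117 mm over their backs; the gripper's body (75 mm by 190 mm) begins 51 mm behind the grasp point.
Start: joints at [1.292, 0.469, -0.049, 1.532, 0.024, 1.141, -0.082], TCP at [0.167, -0.654, 0.234] pointing down, gripper open.
Joint ranges: [-2.59, 2.59], [-0.33, 1.99], [-1.39, 1.29], [0.1, 2.45], [-1.04, 4.18], [0.21, 1.99], [-2.66, 2.66]. Speed limits (rad/s): [2.57, 2.57, 3.14, 3.14, 3.14, 3.14, 3.14].

### API

Orientations are given as a rotation vector (axis times angle).
In Python, from workcell import arm, viewer gives the robot as it stands.
- The arm moves only by the tool drive_tool, never from a script. Its argument "targets" is a list of rows, each a list of 7 numbers: the shift along the tool's x, y, z in m, then the turn, a rotation vector about the tool's x, y, z in degrees, then the finger opening in m, from 0 to 0.087. A call has 1 to 5 rows; each row shifts and turns the commanded pose from where the row before left it, along the tool's axes as they then stand; what a row does not reach is not made up. A row lasts 1/12 s, in which the tool goes at most 41.7 mm and 7.16 degrees, less where a joint would pass 70% of its speed; a pose out of reach is approached as far as the arm can. A call with a gripper value outside its range is refused whole. The fingers move at their own pace and stop on an object; the grip force is fixed at half the most. Time passes only in rows, so rows that do not move let the fingers close. It gives the time, the measured TCP pose, the force and the opening at its end, in the units of the state.
- arm.sense(): the state, without advancing time (a new reading comes with each control period).
- viewer.read_camera(name): name is "scene" or "top" or "wrist"; returns a dict with "image" (400x640x3 uint8, blue, green, red), "z_map" (400x640 float32, m along the optical axis (not along the pixel's ray), 0 where there is no reading), "fx", "fy", "cx", "cy" (pixels), "R" (3x3) and "t" (3): a world point X has camera coordinates R X + t; the wrist camera has in their place "T_tool_cam" (4x4, takes a point from camera to tool coordinates, whose origin is the TCP and whose axes are the tool frame's). Camera axes: x right, y down, z forward; pixel columns grow to the right and rows downward; lengths in m; the calibration is good to about 2 mm. A picture is of the moment at which its call begins: read the wrist's pose just before it.
- arm.hand_in(): hands the job in, once; it reports no verdict.
The state is a dict: "time": time; "q": joint angles; "qvel": joint speeds; "effort": joint torques, N m; "ee_pos": TCP position; "tcp_rot": TCP orientation; "contact_force": force on the tool from outside, world axes, zero at the start; "wrist_torque": the same for the moment, N m; "opening": finger opening in m.
Only numpy, scipy, OpenCV 4.12 (cv2) and the standard library are available. Lean on these libraries where they do the work, as an engineer would, in place of code of your own. Each camera call takes 0.05 s, during which the arm holds its last target. There are 200 camera calls.

### The job

The new piston stands in the parts bay behind a row of three containers: first clear all three, standing upright, into the green side tray, leaving the piston where it is until they are all there. Then set the piston down gently, crown up, in the middle of the round steel dish, and put every container back upright on the middle of the pad of its own colour. Leave the oil filter where it stands, and knock nothing over.

Things in the scene. Friction and masses are not known exactly. Their poses are not given: they have to be found in the camera images.
- oil_c (a point): blue fork-oil bottle with a white label band: loose, upright, 96 mm tall; plain round body 52 mm in diameter from its foot up to 80 mm, above that a shoulder and a black cap 32 mm wide. About 0.27 kg. Starts standing on the middle of the blue pad. This point is its centre, on its axis, 48 mm above its foot; z points up its axis.
- lube_c (a point): red aerosol can of chain lube with a thin white band: loose, upright, 96 mm tall; plain round body 50 mm in diameter from its foot up to 80 mm, above that a white cap 43 mm wide. About 0.27 kg. Starts standing on the middle of the red pad. This point is its centre, on its axis, 48 mm above its foot; z points up its axis.
- additive_c (a point): yellow tin of fuel additive with a black band: loose, upright, 96 mm tall; plain round body 54 mm in diameter from its foot up to 80 mm, above that a black cap 36 mm wide. About 0.27 kg. Starts standing on the middle of the yellow pad. This point is its centre, on its axis, 48 mm above its foot; z points up its axis.
- piston_c (a point): bright aluminium piston, loose, crown up (three dark ring grooves near the top): cylinder 50 mm in diameter, 46 mm tall, about 0.16 kg. Stands on the bay floor (12 mm above the bench) 45 to 60 mm behind the containers' row, too hemmed in to be taken before they are cleared. This point is its centre, 23 mm above its foot; z up.
- filter_c (a point): black oil filter with a green band and top disc, loose, upright: 52 mm in diameter, 60 mm tall. Stands on the bay floor 90 mm left or right of the piston. This point is its centre, 30 mm above its foot; z up. The grey bay is 170 x 284 mm, floor 12 mm above the bench, front open, side lips 20 mm and back lip 28 mm above the bench, back lip 132 mm behind the pads' centre line.
- pad_blue_top (a point): blue round pad, 72 mm in diameter, 2 mm thick, fixed on the bay floor; home of the blue container. This point is the middle of its upper face, 14 mm above the bench; z up, x towards the back of the bay (away from the robot within 0.15 rad). The three pads lie in a row along y, 90 mm apart, in any order of colour, along the open front of the bay.
- pad_red_top (a point): red round pad, 72 mm in diameter, 2 mm thick, fixed on the bay floor; home of the red container. This point is the middle of its upper face, 14 mm above the bench; z up, x towards the back of the bay (away from the robot within 0.15 rad). The three pads lie in a row along y, 90 mm apart, in any order of colour, along the open front of the bay.
- pad_yellow_top (a point): yellow round pad, 72 mm in diameter, 2 mm thick, fixed on the bay floor; home of the yellow container. This point is the middle of its upper face, 14 mm above the bench; z up, x towards the back of the bay (away from the robot within 0.15 rad). The three pads lie in a row along y, 90 mm apart, in any order of colour, along the open front of the bay.
- tray_in (a point): side tray: long shallow green tray fixed on the bench to the left or right of the bay, outside 290 x 120 mm, walls 4 mm thick and 14 mm high, floor 4 mm above the bench (inside 282 x 112 mm). This point is the centre of its inner floor; x along its length, y across, z up. Room for three containers in a row along x, about 85 mm apart.
- dish_in (a point): round steel parts dish with an orange disc in it, fixed on the bench on the other side of the bay: 130 mm across at the rim, about 104 mm across inside at the floor, rim 12 mm high, floor 4 mm above the bench. This point is the centre of its inner floor; z up.

How it is judged:
By the outcome, as a careful person would: the job done as asked, in the order asked, and still so for the second after the job is handed in, with the robot touching nothing.
It also fails if it takes over 141 s, if anything falls off the work surface, if the arm or the gripper's body presses on something with over 40 N, if the wrist force passes 120 N, or if a joint passes its speed limit or range.

## Working session

There is one attempt and no reset: what is moved stays moved. The work goes in short steps, Python scripts to look and compute and a tool call to move; the robot and the scene stay as the last step left them, time stands still between calls to the robot, and variables do not carry over. Pictures are saved under pics/ and viewed, about 12 in all and at most 16, crops included, and the job is handed in when it is done.

Besides the shell and the picture viewer there is one more tool, called after "Call:" as name(argument=value, ...) on one line, values as JSON. drive_tool: Moves the arm, as the interface text tells. Its arguments: {"type":"object","properties":{"targets":{"type":"array"}},"required":["targets"]}

```bash
mkdir -p pics; ls
python3 - <<'E'
from workcell import arm, viewer
import cv2, numpy as np
s=arm.sense(); print({k:np.round(v,3) for k,v in s.items()})
for n in ("scene","top"):
    d=viewer.read_camera(n); cv2.imwrite(f"pics/{n}0.png",d["image"]); np.savez(f"{n}0.npz",**d); print(n,d["fx"],d["cx"],d["cy"],np.round(d["R"],3).tolist(),d["t"])
E
```

```text
pics
{'time': np.float64(0.0), 'q': array([ 1.292,  0.469, -0.049,  1.534,  0.024,  1.141, -0.082]), 'qvel': array([-0.002, -0.001,  0.001,  0.001, -0.001,  0.   ,  0.   ]), 'effort': array([ 0.0000e+00, -5.0797e+01, -8.1000e-02, -2.3616e+01, -6.1000e-02,
        3.8000e-02,  0.0000e+00]), 'ee_pos': array([ 0.167, -0.653,  0.232]), 'tcp_rot': array([ 1.024,  1.319, -1.022]), 'contact_force': array([0.468, 0.635, 0.401]), 'wrist_torque': array([ 0.019, -0.024,  0.001]), 'opening': np.float64(0.087)}
scene 459.59404422319517 323.4863113587997 192.91953321946124 [[0.451, 0.892, -0.012], [0.736, -0.379, -0.562], [-0.506, 0.245, -0.827]] [-0.2305764  -0.36864403  1.49297139]
top 457.4593556608628 329.1751055163667 200.30880934735416 [[-0.002, -1.0, -0.003], [-0.998, 0.002, -0.061], [0.061, 0.003, -0.998]] [0.02103594 0.53959477 0.93829904]
```

View pics/top0.png

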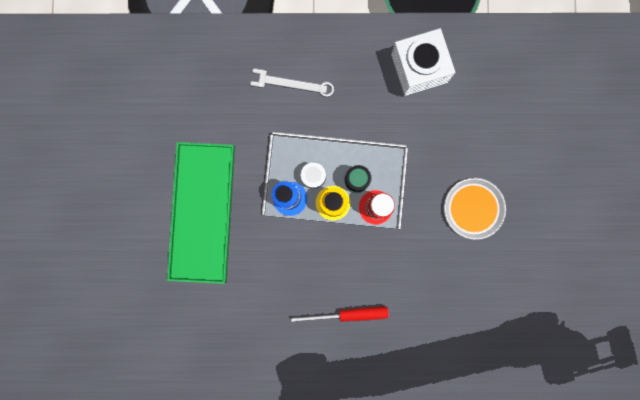

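View pics/scene0.png

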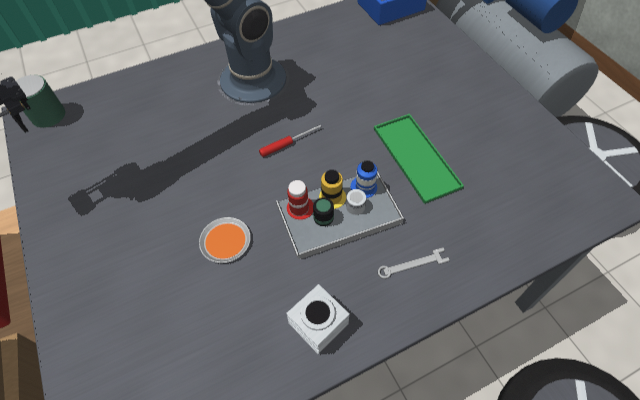

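The top view shows the blue cap at (285,195), yellow at (333,202), red at (381,205), the piston at (313,174) and the filter at (358,178). The green tray is on the left and the dish is on the right at (474,209). The scene view agrees. Next I'll locate them in world coordinates.

```bash
cat > h.py <<'E'
import numpy as np, cv2
from scipy.spatial.transform import Rotation as Ro
def world(d):
    v,u=np.mgrid[:400,:640]; z=d["z_map"]
    P=np.stack([(u-d["cx"])/d["fx"]*z,(v-d["cy"])/d["fy"]*z,z],-1)
    return (P-d["t"])@d["R"]
def at(d,u,v,h):
    r=d["R"].T@np.array([(u-d["cx"])/d["fx"],(v-d["cy"])/d["fy"],1]); c=-d["R"].T@d["t"]
    return c+r*(h-c[2])/r[2]
def go(s,target,jaw):  # jaw: world angle (deg) of the tool z axis; prints shift in tool axes, turn needed about x
    R=Ro.from_rotvec(s["tcp_rot"]).as_matrix(); 
    print("t",round(float(s["time"]),2),"pos",np.round(s["ee_pos"],4),"axes x",np.round(R[:,0],3),"y",np.round(R[:,1],3),"z",np.round(R[:,2],3),"open",round(float(s["opening"]),4),"F",np.round(s["contact_force"],1))
    a=np.deg2rad(jaw); z=np.array([np.cos(a),np.sin(a),0]); x=np.array([0,0,-1.]); T=np.stack([x,np.cross(z,x),z],1)
    print("shift mm (now axes)",np.round(1e3*R.T@(np.array(target)-s["ee_pos"]),1),"turn deg",np.round(np.rad2deg(Ro.from_matrix(R.T@T).as_rotvec()),2),"shift (target axes)",np.round(1e3*T.T@(np.array(target)-s["ee_pos"]),1))
E
python3 - <<'E'
from h import *
for n in ("top","scene"):
    d=dict(np.load(n+"0.npz")); W=world(d); im=d["image"].astype(int); hsv=cv2.cvtColor(d["image"],cv2.COLOR_BGR2HSV)
    box=(W[...,0]>.35)&(W[...,0]<.8)&(abs(W[...,1])<.2)&(d["z_map"]>0)
    print(n)
    for lo,hi in((.1,.125),(.05,.08)):
        k,l,st,c=cv2.connectedComponentsWithStats((box&(W[...,2]>lo)&(W[...,2]<hi)).astype(np.uint8))
        for i in range(1,k):
            if st[i,4]>25:
                m=l==i; p=W[m]; print(lo,np.round(c[i]),st[i,2:],np.round((p[:,:2].min(0)+p[:,:2].max(0))/2,4),"mean",np.round(p.mean(0),4),"bgr",im[m].mean(0).astype(int))
    for nm,m,h in(("green",(abs(hsv[...,0].astype(int)-60)<12)&(hsv[...,1]>150)&(hsv[...,2]>110),.004),("orange",(abs(hsv[...,0].astype(int)-15)<5)&(hsv[...,1]>180),.005)):
        k,l,st,c=cv2.connectedComponentsWithStats(m.astype(np.uint8)); i=1+st[1:,4].argmax()
        pts=W[(l==i)&(d["z_map"]>0)]; r=cv2.minAreaRect((pts[:,:2]*1000).astype(np.float32)); print(nm,st[i],c[i],r,np.round(np.median(pts,0),4),np.round(at(d,*c[i],h),4))
E
```

```text
top
0.1 [284. 194.] [ 18  18 238] [0.5454 0.105 ] mean [0.546  0.1045 0.1097] bgr [73 51 44]
0.1 [334. 201.] [ 19  19 280] [0.5326 0.0108] mean [0.5323 0.0113 0.1102] bgr [47 60 67]
0.1 [382. 205.] [ 23  23 403] [ 0.5251 -0.0798] mean [ 0.5252 -0.0801  0.1101] bgr [245 244 248]
0.05 [418.  78.] [ 38  23 498] [ 0.7807 -0.1639] mean [ 0.7799 -0.1584  0.072 ] bgr [226 223 220]
0.05 [313. 175.] [ 25  25 491] [0.5884 0.0525] mean [0.5881 0.052  0.0586] bgr [238 236 236]
0.05 [358. 178.] [ 27  27 551] [ 0.5807 -0.0373] mean [ 0.58   -0.0369  0.0719] bgr [ 88 102  68]
0.05 [297. 199.] [ 8 19 33] [0.5415 0.0854] mean [0.5385 0.0827 0.0664] bgr [169 122 101]
0.05 [370. 211.] [13 19 33] [ 0.5189 -0.0661] mean [ 0.516  -0.0613  0.0666] bgr [ 59  59 104]
green [ 168  143   66  140 7979] [200.55044492 212.64732423] ((516.2257690429688, 291.873779296875), (127.07431030273438, 289.48876953125), 87.0003433227539) [0.5141 0.2918 0.0048] [0.5147 0.292  0.004 ]
orange [ 452  186   45   45 1572] [473.56933842 208.23155216] ((523.8587646484375, -284.7976379394531), (92.85031127929688, 93.17103576660156),
[... 344 characters left out ...]
206 209]
0.05 [365. 181.] [ 21  14 142] [0.5503 0.1051] mean [0.5604 0.0959 0.0654] bgr [115 110 105]
0.05 [331. 192.] [ 22  14 140] [0.5397 0.0128] mean [0.5484 0.0038 0.0653] bgr [32 61 72]
0.05 [356. 197.] [ 19  18 285] [0.5873 0.054 ] mean [0.5889 0.0531 0.0586] bgr [188 186 182]
0.05 [298. 203.] [ 20  14 134] [ 0.5329 -0.0809] mean [ 0.5417 -0.0845  0.0651] bgr [61 62 98]
0.05 [323. 208.] [ 21  23 382] [ 0.5796 -0.0358] mean [ 0.5843 -0.0373  0.0698] bgr [57 66 50]
0.05 [314. 295.] [ 35  27 251] [ 0.7804 -0.1626] mean [ 0.7788 -0.1575  0.0771] bgr [209 206 201]Traceback (most recent call last):
  File "<stdin>", line 12, in <module>
ValueError: attempt to get argmax of an empty sequence
```

```bash
python3 -c "
from h import *; from workcell import arm
go(arm.sense(),[.45,0.0,.234],84.6);go(arm.sense(),[.45,0.0,.234],84.6-180)"
```

```text
t 0.1 pos [ 0.1667 -0.6535  0.2326] axes x [-0.001  0.002 -1.   ] y [ 0.969  0.247 -0.   ] z [ 0.247 -0.969 -0.002] open 0.0871 F [0.  0.1 0.1]
shift mm (now axes) [-4.000e-01  4.361e+02 -5.632e+02] turn deg [-1.6028e+02 -3.0000e-02 -1.4000e-01] shift (target axes) [  -1.4 -220.5  677.3]
t 0.1 pos [ 0.1667 -0.6535  0.2326] axes x [-0.001  0.002 -1.   ] y [ 0.969  0.247 -0.   ] z [ 0.247 -0.969 -0.002] open 0.0871 F [0.  0.1 0.1]
shift mm (now axes) [-4.000e-01  4.361e+02 -5.632e+02] turn deg [19.71 -0.1   0.02] shift (target axes) [  -1.4  220.5 -677.3]
```

Call:
drive_tool(targets=[[0, 0.015, -0.03, 3.9, 0, 0, 0.07], [0, 0.015, -0.03, 3.9, 0, 0, 0.07], [0, 0.015, -0.03, 3.9, 0, 0, 0.07], [0, 0.015, -0.03, 3.9, 0, 0, 0.07], [0, 0.015, -0.03, 3.9, 0, 0, 0.07]])

```text
time: 0.52
ee_pos: [0.2237, -0.4954, 0.2331]
tcp_rot: [1.279, 1.164, -1.279]
contact_force: [1.3, 0.3, 0.6]
opening: 0.071
```

```bash
python3 -c "
from h import *; from workcell import arm
go(arm.sense(),[.534,.012,.234],-95.4)"
```

```text
t 0.52 pos [ 0.2237 -0.4954  0.2331] axes x [-0.001  0.001 -1.   ] y [ 0.995 -0.095 -0.001] z [-0.095 -0.995 -0.001] open 0.071 F [1.3 0.3 0.6]
shift mm (now axes) [  -0.7  260.7 -534.6] turn deg [-0.05 -0.04  0.04] shift (target axes) [  -0.9  261.1 -534.4]
```

Call:
drive_tool(targets=[[0, 0.017, -0.035, 0, 0, 0, 0.07], [0, 0.017, -0.035, 0, 0, 0, 0.07], [0, 0.017, -0.035, 0, 0, 0, 0.07], [0, 0.017, -0.035, 0, 0, 0, 0.07], [0, 0.017, -0.035, 0, 0, 0, 0.07]])

```text
time: 0.93
ee_pos: [0.325, -0.3287, 0.2334]
tcp_rot: [1.276, 1.165, -1.276]
contact_force: [0.9, -0.7, -1.0]
opening: 0.0698
```

Call:
drive_tool(targets=[[0, 0.017, -0.035, 0, 0, 0, 0.07], [0, 0.017, -0.035, 0, 0, 0, 0.07], [0, 0.017, -0.035, 0, 0, 0, 0.07], [0, 0.017, -0.035, 0, 0, 0, 0.07], [0, 0.017, -0.035, 0, 0, 0, 0.07]])

```text
time: 1.35
ee_pos: [0.4254, -0.1622, 0.2335]
tcp_rot: [1.275, 1.165, -1.276]
contact_force: [0.8, 0.4, -0.1]
opening: 0.07
```

Call:
drive_tool(targets=[[0, 0.017, -0.035, 0, 0, 0, 0.07], [0, 0.017, -0.035, 0, 0, 0, 0.07], [0, 0.017, -0.035, 0, 0, 0, 0.07], [0, 0.017, -0.035, 0, 0, 0, 0.07], [0, 0, 0, 0, 0, 0, 0.07]])

```text
time: 1.77
ee_pos: [0.5084, -0.0223, 0.2339]
tcp_rot: [1.272, 1.173, -1.263]
contact_force: [0.3, 0.1, 0.8]
opening: 0.0702
```

```bash
cat > w.py <<'E'
import sys
from h import *
from workcell import arm, viewer
s=arm.sense(); d=viewer.read_camera("wrist"); n=sys.argv[1]
cv2.imwrite(f"pics/{n}.png",d["image"])
T=np.eye(4);T[:3,:3]=Ro.from_rotvec(s["tcp_rot"]).as_matrix();T[:3,3]=s["ee_pos"]
C=T@d["T_tool_cam"]; d["R"]=C[:3,:3].T; d["t"]=-d["R"]@C[:3,3]
np.savez(n+".npz",**d); W=world(d); ok=(d["z_map"]>0)&(abs(W[...,1])<.4)&(W[...,0]>.35)&(W[...,0]<.72)
print("cam at",np.round(C[:3,3],3))
for lo,hi in((.105,.117),(.067,.0775),(.053,.063)):
    k,l,st,c=cv2.connectedComponentsWithStats((ok&(W[...,2]>lo)&(W[...,2]<hi)).astype(np.uint8))
    for i in range(1,k):
        if st[i,4]>300: print(lo,st[i],np.round(np.r_[W[l==i][:,:2].min(0),W[l==i][:,:2].max(0),W[l==i].mean(0)],4))
E
python3 w.py w1; python3 -c "
from h import *; from workcell import arm
go(arm.sense(),[.546,.105,.2],-95.4)"
```

```text
cam at [ 0.579 -0.028  0.386]
0.105 [167 156  35  33 901] [0.5304 0.0903 0.5616 0.1217 0.5465 0.1051 0.1105]
0.105 [ 355  157   44   43 1497] [ 0.5042 -0.1     0.546  -0.0582  0.5258 -0.0788  0.1106]
0.105 [ 264  161   37   36 1054] [ 0.5148 -0.0052  0.5494  0.0297  0.5325  0.0121  0.1107]
0.067 [ 303   98   49   51 1937] [ 0.5547 -0.0614  0.6058 -0.0104  0.5808 -0.036   0.073 ]
0.053 [ 222   99   47   48 1712] [0.5629 0.0284 0.6126 0.0778 0.5882 0.0527 0.0588]
t 1.82 pos [ 0.5066 -0.0263  0.2334] axes x [ 0.     0.002 -1.   ] y [ 0.997 -0.082  0.   ] z [-0.082 -0.997 -0.002] open 0.0696 F [-0.7 -1.  -0.6]
shift mm (now axes) [  33.7   28.4 -134. ] turn deg [ 0.68 -0.13 -0.01] shift (target axes) [  33.4   26.8 -134.4]
```

View pics/w1.png

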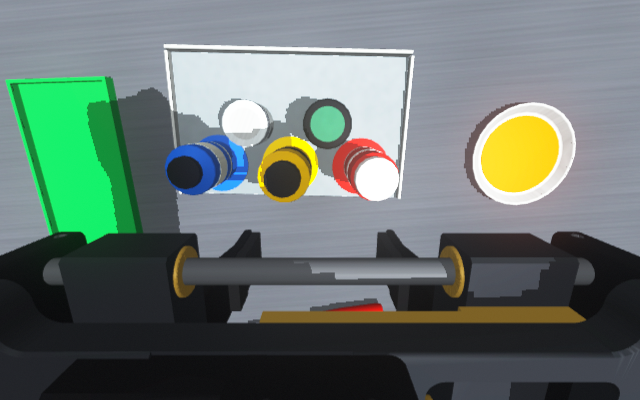

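The wrist view shows the blue cap at (192,168), yellow at (282,179), red at (376,177), the piston at (244,121) and the filter at (327,123). All the positions agree with the top camera.

Call:
drive_tool(targets=[[0.008, 0.007, -0.0335, 0, 0, 0, 0.07], [0.008, 0.007, -0.0335, 0, 0, 0, 0.07], [0.008, 0.007, -0.0335, 0, 0, 0, 0.07], [0.008, 0.007, -0.0335, 0.7, 0, 0, 0.07], [0, 0, 0, 0, 0, 0, 0.07]])

```text
time: 2.23
ee_pos: [0.5449, 0.1065, 0.2001]
tcp_rot: [1.281, 1.167, -1.278]
contact_force: [0.3, 0.9, 0.2]
opening: 0.07
```

Call:
drive_tool(targets=[[0, 0, 0, 0, 0, 0, 0.07], [0, 0, 0, 0, 0, 0, 0.07]])

```text
time: 2.4
ee_pos: [0.5451, 0.0983, 0.2011]
tcp_rot: [1.284, 1.158, -1.287]
contact_force: [0.3, -0.4, -0.2]
opening: 0.0695
```

```bash
python3 -c "
from h import *; from workcell import arm
go(arm.sense(),[.546,.105,.066],-95.4)"
```

```text
t 2.4 pos [0.5451 0.0983 0.2011] axes x [-0.001 -0.002 -1.   ] y [ 0.995 -0.104 -0.001] z [-0.104 -0.995  0.002] open 0.0695 F [ 0.3 -0.4 -0.2]
shift mm (now axes) [135.1   0.4  -7. ] turn deg [-0.57  0.1   0.06] shift (target axes) [135.1   0.3  -6.7]
```

Call:
drive_tool(targets=[[0.01, 0, -0.006, 0, 0, 0, 0.07], [0.015, 0, 0, 0, 0, 0, 0.07], [0.015, 0, 0, 0, 0, 0, 0.07], [0, 0, 0, 0, 0, 0, 0.07], [0, 0, 0, 0, 0, 0, 0.07]])

```text
time: 2.82
ee_pos: [0.5455, 0.1047, 0.1608]
tcp_rot: [1.284, 1.158, -1.288]
contact_force: [0.4, -0.2, 0.9]
opening: 0.0699
```

```bash
python3 -c "
from h import *; from workcell import arm
go(arm.sense(),[.546,.105,.066],-95.4)"
```

```text
t 2.82 pos [0.5455 0.1047 0.1608] axes x [-0.002 -0.001 -1.   ] y [ 0.995 -0.105 -0.002] z [-0.105 -0.995  0.001] open 0.0699 F [ 0.4 -0.2  0.9]
shift mm (now axes) [94.8  0.7 -0.5] turn deg [-0.6   0.06  0.1 ] shift (target axes) [94.8  0.5 -0.4]
```

Good. Descend, grip and lift.

Call:
drive_tool(targets=[[0.025, 0, 0, 0, 0, 0, 0.07], [0.025, 0, 0, 0, 0, 0, 0.07], [0.025, 0, 0, 0, 0, 0, 0.07], [0.015, 0, 0, 0, 0, 0, 0.07], [0.005, 0, 0, 0, 0, 0, 0.07]])

```text
time: 3.23
ee_pos: [0.5452, 0.1051, 0.065]
tcp_rot: [1.283, 1.159, -1.288]
contact_force: [0.4, 0.0, -0.2]
opening: 0.0695
```

Call:
drive_tool(targets=[[0, 0, 0, 0, 0, 0, 0.07], [0, 0, 0, 0, 0, 0, 0.045], [0, 0, 0, 0, 0, 0, 0.045], [0, 0, 0, 0, 0, 0, 0.045], [0, 0, 0, 0, 0, 0, 0.045]])

```text
time: 3.65
ee_pos: [0.5468, 0.1062, 0.0677]
tcp_rot: [1.286, 1.157, -1.283]
contact_force: [-0.1, -1.9, 3.6]
opening: 0.0512
```

Call:
drive_tool(targets=[[0, 0, 0, 0, 0, 0, 0.045], [0, 0, 0, 0, 0, 0, 0.045]])

```text
time: 3.82
ee_pos: [0.5469, 0.1061, 0.0677]
tcp_rot: [1.285, 1.157, -1.283]
contact_force: [-1.3, -1.6, 6.6]
opening: 0.051
```

Call:
drive_tool(targets=[[-0.01, 0, 0, 0, 0, 0, 0.045], [-0.02, 0, 0, 0, 0, 0, 0.045], [-0.03, 0, 0, 0, 0, 0, 0.045], [-0.025, 0, -0.01, 0, 0, 0, 0.045], [-0.01, 0.005, -0.025, 0, 0, 0, 0.045]])

```text
time: 4.23
ee_pos: [0.5554, 0.1372, 0.1648]
tcp_rot: [1.288, 1.152, -1.287]
contact_force: [1.8, 0.2, -2.7]
opening: 0.0513
```

Call:
drive_tool(targets=[[0, 0.007, -0.03, 0, 0, 0, 0.045], [0, 0.007, -0.03, 0, 0, 0, 0.045], [0, 0.007, -0.03, 0, 0, 0, 0.045], [0, 0.007, -0.03, 0, 0, 0, 0.045], [0, 0.003, -0.015, 0, 0, 0, 0.045]])

```text
time: 4.65
ee_pos: [0.599, 0.2762, 0.1617]
tcp_rot: [1.284, 1.163, -1.281]
contact_force: [0.1, -0.4, -3.1]
opening: 0.0512
```

Call:
drive_tool(targets=[[0, 0, 0, 0, 0, 0, 0.045], [0, 0, 0, 0, 0, 0, 0.045], [0, 0, 0, 0, 0, 0, 0.045]])

```text
time: 4.9
ee_pos: [0.5989, 0.2702, 0.1611]
tcp_rot: [1.283, 1.158, -1.287]
contact_force: [-0.4, -1.0, -3.0]
opening: 0.0508
```

```bash
python3 -c "
from h import *; from workcell import arm
go(arm.sense(),[.601,.287,.0585],-95.4)"
```

```text
t 4.9 pos [0.5989 0.2702 0.1611] axes x [-0.001 -0.002 -1.   ] y [ 0.995 -0.103 -0.001] z [-0.103 -0.995  0.002] open 0.0508 F [-0.4 -1.  -3. ]
shift mm (now axes) [102.5   0.4 -17.1] turn deg [-0.52  0.11  0.06] shift (target axes) [102.6   0.5 -16.9]
```

Call:
drive_tool(targets=[[0.01, 0, -0.009, 0, 0, 0, 0.045], [0.02, 0, -0.008, 0, 0, 0, 0.045], [0.025, 0, 0, 0, 0, 0, 0.045], [0.025, 0, 0, 0, 0, 0, 0.045], [0.014, 0, 0, 0, 0, 0, 0.045]])

```text
time: 5.32
ee_pos: [0.5995, 0.2867, 0.064]
tcp_rot: [1.281, 1.159, -1.29]
contact_force: [-0.9, 0.1, -3.2]
opening: 0.0512
```

Call:
drive_tool(targets=[[0.004, 0, 0, 0, 0, 0, 0.045], [0.002, 0, 0, 0, 0, 0, 0.045], [0.001, 0, 0, 0, 0, 0, 0.045], [0, 0, 0, 0, 0, 0, 0.045], [0, 0, 0, 0, 0, 0, 0.045]])

```text
time: 5.73
ee_pos: [0.602, 0.2889, 0.062]
tcp_rot: [1.287, 1.158, -1.282]
contact_force: [0.0, -0.0, -2.1]
opening: 0.0507
```

Call:
drive_tool(targets=[[0.0015, 0, 0, 0, 0, 0, 0.045], [0, 0, 0, 0, 0, 0, 0.045]])

```text
time: 5.9
ee_pos: [0.6014, 0.2885, 0.0597]
tcp_rot: [1.285, 1.158, -1.284]
contact_force: [0.3, 1.0, -1.2]
opening: 0.0511
```

Call:
drive_tool(targets=[[0.0015, 0, 0, 0, 0, 0, 0.045], [0, 0, 0, 0, 0, 0, 0.045]])

```text
time: 6.07
ee_pos: [0.6013, 0.2885, 0.0578]
tcp_rot: [1.285, 1.159, -1.284]
contact_force: [0.0, 0.8, -1.8]
opening: 0.0513
```

Call:
drive_tool(targets=[[0.0015, 0, 0, 0, 0, 0, 0.045], [0, 0, 0, 0, 0, 0, 0.045]])

```text
time: 6.23
ee_pos: [0.6013, 0.2886, 0.0577]
tcp_rot: [1.285, 1.158, -1.284]
contact_force: [-2.6, -2.3, 6.3]
opening: 0.051
```

Call:
drive_tool(targets=[[0.001, 0, 0, 0, 0, 0, 0.045], [0, 0, 0, 0, 0, 0, 0.045]])

```text
time: 6.4
ee_pos: [0.6014, 0.2886, 0.0577]
tcp_rot: [1.285, 1.157, -1.284]
contact_force: [-3.7, -2.5, 11.2]
opening: 0.0508
```

Call:
drive_tool(targets=[[0, 0, 0, 0, 0, 0, 0.07], [0, 0, 0, 0, 0, 0, 0.07], [0, 0, 0, 0, 0, 0, 0.07], [-0.02, 0, 0, 0, 0, 0, 0.07], [-0.035, 0, 0, 0, 0, 0, 0.07]])

```text
time: 6.82
ee_pos: [0.5985, 0.2866, 0.1061]
tcp_rot: [1.277, 1.161, -1.293]
contact_force: [0.0, 0.2, 0.5]
opening: 0.0688
```

Call:
drive_tool(targets=[[-0.035, 0, 0, 0, 0, 0, 0.07], [-0.015, 0, 0.02, 0, 0, 0, 0.07], [0, -0.005, 0.035, 0, 0, 0, 0.07], [0, -0.005, 0.035, 0, 0, 0, 0.07], [0, -0.005, 0.035, 0, 0, 0, 0.07]])

```text
time: 7.23
ee_pos: [0.5731, 0.1647, 0.1603]
tcp_rot: [1.284, 1.159, -1.283]
contact_force: [0.1, -0.4, 0.6]
opening: 0.0701
```

Call:
drive_tool(targets=[[0, -0.005, 0.035, 0, 0, 0, 0.07], [0, -0.005, 0.035, 0, 0, 0, 0.07], [0, -0.005, 0.035, 0, 0, 0, 0.07], [0, -0.005, 0.035, 0, 0, 0, 0.07], [0, -0.003, 0.015, 0, 0, 0, 0.07]])

```text
time: 7.65
ee_pos: [0.5333, 0.0081, 0.1596]
tcp_rot: [1.286, 1.154, -1.291]
contact_force: [-0.9, -1.0, -0.2]
opening: 0.0697
```

Call:
drive_tool(targets=[[0, 0, 0, 0, 0, 0, 0.07], [0, 0, 0, 0, 0, 0, 0.07], [0, 0, 0, 0, 0, 0, 0.07]])

```text
time: 7.9
ee_pos: [0.535, 0.0153, 0.1602]
tcp_rot: [1.285, 1.16, -1.282]
contact_force: [-0.8, 0.5, -1.0]
opening: 0.0701
```

```bash
python3 -c "
from h import *; from workcell import arm
go(arm.sense(),[.5327,.0118,.067],-95.4)"
```

```text
t 7.9 pos [0.535  0.0153 0.1602] axes x [ 0.001  0.001 -1.   ] y [ 0.995 -0.101  0.001] z [-0.101 -0.995 -0.001] open 0.0701 F [-0.8  0.5 -1. ]
shift mm (now axes) [93.2 -2.   3.8] turn deg [-0.4  -0.07 -0.04] shift (target axes) [93.2 -1.9  3.7]
```

Call:
drive_tool(targets=[[0.005, -0.002, 0.004, 0, 0, 0, 0.07], [0.02, 0, 0, 0, 0, 0, 0.07], [0.025, 0, 0, 0, 0, 0, 0.07], [0.025, 0, 0, 0, 0, 0, 0.07], [0.013, 0, 0, 0, 0, 0, 0.07]])

```text
time: 8.32
ee_pos: [0.5306, 0.0113, 0.0692]
tcp_rot: [1.281, 1.163, -1.285]
contact_force: [-0.5, -0.6, -0.3]
opening: 0.0699
```

Call:
drive_tool(targets=[[0.005, 0, 0, 0, 0, 0, 0.07], [0, 0, 0, 0, 0, 0, 0.07], [0, 0, 0, 0, 0, 0, 0.045], [0, 0, 0, 0, 0, 0, 0.045], [0, 0, 0, 0, 0, 0, 0.045]])

```text
time: 8.73
ee_pos: [0.5331, 0.0104, 0.0682]
tcp_rot: [1.286, 1.157, -1.282]
contact_force: [0.2, 3.7, 2.4]
opening: 0.0572
```

Call:
drive_tool(targets=[[0, 0, 0, 0, 0, 0, 0.045], [0, 0, 0, 0, 0, 0, 0.045], [0, 0, 0, 0, 0, 0, 0.045]])

```text
time: 8.98
ee_pos: [0.5332, 0.0107, 0.0682]
tcp_rot: [1.286, 1.158, -1.282]
contact_force: [-0.2, 1.6, 6.3]
opening: 0.0529
```

Call:
drive_tool(targets=[[-0.01, 0, 0, 0, 0, 0, 0.045], [-0.025, 0, 0, 0, 0, 0, 0.045], [-0.03, 0, 0, 0, 0, 0, 0.045], [-0.025, 0, -0.01, 0, 0, 0, 0.045], [-0.005, -0.003, -0.025, 0, 0, 0, 0.045]])

```text
time: 9.4
ee_pos: [0.5351, 0.041, 0.1659]
tcp_rot: [1.291, 1.148, -1.287]
contact_force: [1.1, -0.6, -2.6]
opening: 0.0532
```

Call:
drive_tool(targets=[[0, -0.006, -0.035, 0, 0, 0, 0.045], [0, -0.006, -0.035, 0, 0, 0, 0.045], [0, -0.006, -0.035, 0, 0, 0, 0.045], [0, -0.006, -0.035, 0, 0, 0, 0.045], [0, -0.006, -0.035, 0, 0, 0, 0.045]])

```text
time: 9.82
ee_pos: [0.52, 0.2226, 0.1619]
tcp_rot: [1.283, 1.158, -1.287]
contact_force: [0.4, -0.1, -3.7]
opening: 0.053
```

Call:
drive_tool(targets=[[0, -0.006, -0.035, 0, 0, 0, 0.045], [0, -0.005, -0.02, 0, 0, 0, 0.045], [0, 0, 0, 0, 0, 0, 0.045], [0, 0, 0, 0, 0, 0, 0.045], [0, 0, 0, 0, 0, 0, 0.045]])

```text
time: 10.23
ee_pos: [0.5154, 0.2763, 0.1615]
tcp_rot: [1.283, 1.157, -1.287]
contact_force: [-0.3, -0.7, -3.0]
opening: 0.0533
```

```bash
python3 -c "
from h import *; from workcell import arm
go(arm.sense(),[.515,.292,.0582],-95.4)"
```

```text
t 10.23 pos [0.5154 0.2763 0.1615] axes x [-0.001 -0.003 -1.   ] y [ 0.995 -0.104 -0.001] z [-0.104 -0.995  0.003] open 0.0533 F [-0.3 -0.7 -3. ]
shift mm (now axes) [103.2  -1.9 -15.8] turn deg [-0.54  0.15  0.05] shift (target axes) [103.3  -1.9 -15.5]
```

Call:
drive_tool(targets=[[0.01, -0.002, -0.01, 0, 0, 0, 0.045], [0.025, 0, -0.006, 0, 0, 0, 0.045], [0.025, 0, 0, 0, 0, 0, 0.045], [0.025, 0, 0, 0, 0, 0, 0.045], [0.01, 0, 0, 0, 0, 0, 0.045]])

```text
time: 10.65
ee_pos: [0.5135, 0.2917, 0.063]
tcp_rot: [1.28, 1.159, -1.292]
contact_force: [-0.4, -1.0, -3.2]
opening: 0.053
```

Call:
drive_tool(targets=[[0.004, 0, 0, 0, 0, 0, 0.045], [0.002, 0, 0, 0, 0, 0, 0.045], [0, 0, 0, 0, 0, 0, 0.045], [0, 0, 0, 0, 0, 0, 0.045]])

```text
time: 10.98
ee_pos: [0.5162, 0.2948, 0.0623]
tcp_rot: [1.287, 1.158, -1.283]
contact_force: [-0.6, -0.4, -3.0]
opening: 0.0533
```

Call:
drive_tool(targets=[[0.0015, 0, 0, 0, 0, 0, 0.045], [0, 0, 0, 0, 0, 0, 0.045], [0.001, 0, 0, 0, 0, 0, 0.045], [0, 0, 0, 0, 0, 0, 0.045]])

```text
time: 11.32
ee_pos: [0.5153, 0.2942, 0.0588]
tcp_rot: [1.285, 1.158, -1.284]
contact_force: [-0.7, -0.3, -2.7]
opening: 0.0534
```

Call:
drive_tool(targets=[[0.001, 0, 0, 0, 0, 0, 0.045], [0, 0, 0, 0, 0, 0, 0.045]])

```text
time: 11.48
ee_pos: [0.5153, 0.2944, 0.0582]
tcp_rot: [1.285, 1.158, -1.284]
contact_force: [-2.0, -1.3, 2.8]
opening: 0.0535
```

Call:
drive_tool(targets=[[0.001, 0, 0, 0, 0, 0, 0.045], [0, 0, 0, 0, 0, 0, 0.045]])

```text
time: 11.65
ee_pos: [0.5154, 0.2944, 0.0582]
tcp_rot: [1.284, 1.158, -1.284]
contact_force: [-3.4, -2.0, 10.6]
opening: 0.0534
```

Call:
drive_tool(targets=[[0, 0, 0, 0, 0, 0, 0.07], [0, 0, 0, 0, 0, 0, 0.07], [0, 0, 0, 0, 0, 0, 0.07], [-0.02, 0, 0, 0, 0, 0, 0.07], [-0.035, 0, 0, 0, 0, 0, 0.07]])

```text
time: 12.07
ee_pos: [0.5129, 0.2925, 0.1083]
tcp_rot: [1.278, 1.161, -1.292]
contact_force: [0.4, 0.4, 0.2]
opening: 0.0689
```

Call:
drive_tool(targets=[[-0.035, 0, 0, 0, 0, 0, 0.07], [-0.015, 0, 0.02, 0, 0, 0, 0.07], [0, 0.005, 0.037, 0, 0, 0, 0.07], [0, 0.005, 0.037, 0, 0, 0, 0.07], [0, 0.005, 0.037, 0, 0, 0, 0.07]])

```text
time: 12.48
ee_pos: [0.5168, 0.1614, 0.162]
tcp_rot: [1.284, 1.159, -1.282]
contact_force: [0.4, 0.0, -0.1]
opening: 0.0701
```

Call:
drive_tool(targets=[[0, 0.005, 0.037, 0, 0, 0, 0.07], [0, 0.005, 0.037, 0, 0, 0, 0.07], [0, 0.005, 0.037, 0, 0, 0, 0.07], [0, 0.005, 0.037, 0, 0, 0, 0.07], [0, 0.005, 0.037, 0, 0, 0, 0.07]])

```text
time: 12.9
ee_pos: [0.5225, -0.026, 0.1616]
tcp_rot: [1.285, 1.158, -1.284]
contact_force: [0.4, 0.6, -0.4]
opening: 0.07
```

Call:
drive_tool(targets=[[0, 0.005, 0.03, 0, 0, 0, 0.07], [0, 0.003, 0.015, 0, 0, 0, 0.07], [0, 0, 0, 0, 0, 0, 0.07], [0, 0, 0, 0, 0, 0, 0.07], [0, 0, 0, 0, 0, 0, 0.07]])

```text
time: 13.32
ee_pos: [0.526, -0.0681, 0.1615]
tcp_rot: [1.284, 1.16, -1.282]
contact_force: [-0.1, -0.1, 0.0]
opening: 0.0699
```

```bash
python3 -c "
from h import *; from workcell import arm
go(arm.sense(),[.5256,-.0793,.067],-95.4)"
```

```text
t 13.32 pos [ 0.526  -0.0681  0.1615] axes x [ 0.     0.001 -1.   ] y [ 0.995 -0.101  0.   ] z [-0.101 -0.995 -0.001] open 0.0699 F [-0.1 -0.1  0. ]
shift mm (now axes) [94.5  0.7 11.3] turn deg [-0.37 -0.05 -0.01] shift (target axes) [94.5  0.6 11.2]
```

Call:
drive_tool(targets=[[0.005, 0, 0.01, 0, 0, 0, 0.07], [0.02, 0, 0.001, 0, 0, 0, 0.07], [0.025, 0, 0, 0, 0, 0, 0.07], [0.025, 0, 0, 0, 0, 0, 0.07], [0.014, 0, 0, 0, 0, 0, 0.07]])

```text
time: 13.73
ee_pos: [0.5232, -0.0798, 0.07]
tcp_rot: [1.282, 1.163, -1.285]
contact_force: [0.7, 0.2, 0.2]
opening: 0.0702
```

Call:
drive_tool(targets=[[0.005, 0, 0, 0, 0, 0, 0.07], [0, 0, 0, 0, 0, 0, 0.07], [0, 0, 0, 0, 0, 0, 0.045], [0, 0, 0, 0, 0, 0, 0.045], [0, 0, 0, 0, 0, 0, 0.045]])

```text
time: 14.15
ee_pos: [0.5258, -0.0806, 0.0687]
tcp_rot: [1.285, 1.157, -1.283]
contact_force: [-0.4, 0.4, -0.8]
opening: 0.0573
```

Call:
drive_tool(targets=[[0, 0, 0, 0, 0, 0, 0.045], [0, 0, 0, 0, 0, 0, 0.045], [0, 0, 0, 0, 0, 0, 0.045]])

```text
time: 14.4
ee_pos: [0.5256, -0.0803, 0.0685]
tcp_rot: [1.285, 1.158, -1.283]
contact_force: [-0.4, 1.7, 4.3]
opening: 0.0491
```

Call:
drive_tool(targets=[[-0.01, 0, 0, 0, 0, 0, 0.045], [-0.025, 0, 0, 0, 0, 0, 0.045], [-0.03, 0, 0, 0, 0, 0, 0.045], [-0.03, 0, 0, 0, 0, 0, 0.045], [-0.005, -0.01, -0.02, 0, 0, 0, 0.045]])

```text
time: 14.82
ee_pos: [0.5207, -0.0645, 0.1723]
tcp_rot: [1.292, 1.146, -1.284]
contact_force: [1.6, -0.0, -3.1]
opening: 0.0495
```

Call:
drive_tool(targets=[[0, -0.013, -0.036, 0, 0, 0, 0.045], [0, -0.013, -0.036, 0, 0, 0, 0.045], [0, -0.013, -0.036, 0, 0, 0, 0.045], [0, -0.013, -0.036, 0, 0, 0, 0.045], [0, -0.013, -0.036, 0, 0, 0, 0.045]])

```text
time: 15.23
ee_pos: [0.4693, 0.1267, 0.1676]
tcp_rot: [1.284, 1.158, -1.286]
contact_force: [2.0, 0.2, -3.9]
opening: 0.0495
```

Call:
drive_tool(targets=[[0, -0.013, -0.036, 0, 0, 0, 0.045], [0, -0.013, -0.036, 0, 0, 0, 0.045], [0, -0.013, -0.036, 0, 0, 0, 0.045], [0, -0.013, -0.036, 0, 0, 0, 0.045], [0, -0.007, -0.02, 0, 0, 0, 0.045]])

```text
time: 15.65
ee_pos: [0.4263, 0.2994, 0.1679]
tcp_rot: [1.282, 1.164, -1.281]
contact_force: [0.4, 0.2, -2.8]
opening: 0.0493
```

Call:
drive_tool(targets=[[0, 0, 0, 0, 0, 0, 0.045], [0, 0, 0, 0, 0, 0, 0.045], [0, 0, 0, 0, 0, 0, 0.045]])

```text
time: 15.9
ee_pos: [0.4288, 0.2936, 0.1671]
tcp_rot: [1.283, 1.157, -1.287]
contact_force: [-0.8, -0.6, -3.5]
opening: 0.0493
```

```bash
python3 -c "
from h import *; from workcell import arm
go(arm.sense(),[.43,.297,.0585],-95.4)"
```

```text
t 15.9 pos [0.4288 0.2936 0.1671] axes x [-0.001 -0.002 -1.   ] y [ 0.995 -0.103 -0.001] z [-0.103 -0.995  0.002] open 0.0493 F [-0.8 -0.6 -3.5]
shift mm (now axes) [108.6   0.9  -3.8] turn deg [-0.54  0.13  0.03] shift (target axes) [108.6   0.9  -3.5]
```

Call:
drive_tool(targets=[[0.012, 0.001, -0.003, 0, 0, 0, 0.045], [0.028, 0, 0, 0, 0, 0, 0.045], [0.028, 0, 0, 0, 0, 0, 0.045], [0.025, 0, 0, 0, 0, 0, 0.045], [0.009, 0, 0, 0, 0, 0, 0.045]])

```text
time: 16.32
ee_pos: [0.4287, 0.2945, 0.0615]
tcp_rot: [1.28, 1.157, -1.293]
contact_force: [-0.7, -0.4, -3.7]
opening: 0.0494
```

Call:
drive_tool(targets=[[0.003, 0, 0, 0, 0, 0, 0.045], [0.002, 0, 0, 0, 0, 0, 0.045], [0.0015, 0, 0, 0, 0, 0, 0.045], [0.0005, 0, 0, 0, 0, 0, 0.045], [0, 0, 0, 0, 0, 0, 0.045]])

```text
time: 16.73
ee_pos: [0.4309, 0.2984, 0.0595]
tcp_rot: [1.287, 1.158, -1.283]
contact_force: [0.5, -1.0, -3.5]
opening: 0.0494
```

Call:
drive_tool(targets=[[0.001, 0, 0, 0, 0, 0, 0.045], [0, 0, 0, 0, 0, 0, 0.045]])

```text
time: 16.9
ee_pos: [0.4309, 0.2985, 0.0585]
tcp_rot: [1.286, 1.158, -1.283]
contact_force: [0.3, -0.5, 0.4]
opening: 0.0494
```

Call:
drive_tool(targets=[[0.0005, 0, 0, 0, 0, 0, 0.07], [0, 0, 0, 0, 0, 0, 0.07], [0, 0, 0, 0, 0, 0, 0.07], [-0.02, 0, 0, 0, 0, 0, 0.07], [-0.04, 0, 0, 0, 0, 0, 0.07]])

```text
time: 17.32
ee_pos: [0.4276, 0.2958, 0.1139]
tcp_rot: [1.276, 1.161, -1.293]
contact_force: [-0.5, -0.2, 0.2]
opening: 0.0683
```

Call:
drive_tool(targets=[[-0.04, 0, 0, 0, 0, 0, 0.07], [-0.025, 0.01, 0.025, 0, 0, 0, 0.07], [-0.015, 0.012, 0.035, 0, 0, 0, 0.07], [-0.015, 0.012, 0.035, 0, 0, 0, 0.07], [-0.015, 0.012, 0.035, 0, 0, 0, 0.07]])

```text
time: 17.73
ee_pos: [0.4627, 0.1627, 0.2283]
tcp_rot: [1.284, 1.159, -1.283]
contact_force: [0.8, -0.5, -0.1]
opening: 0.0701
```

Call:
drive_tool(targets=[[-0.005, 0.012, 0.035, 0, 0, 0, 0.07], [0, 0.012, 0.035, 0, 0, 0, 0.07], [0, 0.012, 0.035, 0, 0, 0, 0.07], [0, 0.01, 0.03, 0, 0, 0, 0.07], [0, 0.004, 0.015, 0, 0, 0, 0.07]])

```text
time: 18.15
ee_pos: [0.4975, 0.0046, 0.2322]
tcp_rot: [1.288, 1.154, -1.289]
contact_force: [0.0, -0.3, -0.9]
opening: 0.0703
```

Call:
drive_tool(targets=[[0, 0, 0, 0, 0, 0, 0.07], [0, 0, 0, 0, 0, 0, 0.07], [0, 0, 0, 0, 0, 0, 0.07]])

```text
time: 18.4
ee_pos: [0.4967, 0.011, 0.2321]
tcp_rot: [1.284, 1.16, -1.283]
contact_force: [0.0, -0.4, 0.4]
opening: 0.0699
```

```bash
python3 w.py w2
python3 - <<'E'
from h import *; from workcell import arm
go(arm.sense(),[.588,.0525,.16],-95.4)
d=dict(np.load("w2.npz")); W=world(d); hsv=cv2.cvtColor(d["image"],cv2.COLOR_BGR2HSV)
for nm,h in (("red",0),("yellow",28),("blue",110),("dish",15)):
    dh=abs((hsv[...,0].astype(int)-h+90)%180-90); dz=(.010,.020) if nm!="dish" else (0,.010)
    m=(dh<12)&(hsv[...,1]>120)&(W[...,2]>dz[0])&(W[...,2]<dz[1])&(d["z_map"]>0)
    k,l,st,c=cv2.connectedComponentsWithStats(m.astype(np.uint8)); i=1+st[1:,4].argmax(); p=W[l==i]
    print(nm,st[i],np.round((p.min(0)+p.max(0))/2,4),np.round(np.ptp(p,0),3),np.round(p.mean(0),4))
E
```

```text
cam at [0.568 0.004 0.384]
0.067 [ 331   81   50   53 2033] [ 0.5548 -0.0608  0.606  -0.0107  0.5806 -0.0358  0.073 ]
0.067 [ 40  95  33  52 446] [0.5743 0.2615 0.6252 0.2899 0.5988 0.2681 0.072 ]
0.067 [ 55 178  38  45 356] [0.4895 0.2662 0.5406 0.2968 0.518  0.2733 0.0723]
0.053 [ 248   85   47   49 1786] [0.5633 0.0284 0.6126 0.0781 0.5882 0.053  0.0589]
0.053 [ 53  96  30  50 351] [0.5743 0.2613 0.6256 0.2882 0.5983 0.2676 0.058 ]
0.053 [ 64 175  38  45 341] [0.4872 0.2664 0.5409 0.2971 0.5183 0.2739 0.0577]
t 18.45 pos [0.4967 0.0114 0.2321] axes x [ 0.     0.001 -1.   ] y [ 0.995 -0.1   -0.   ] z [-0.1   -0.995 -0.001] open 0.07 F [ 0.6 -0.2 -0.8]
shift mm (now axes) [ 72.1  86.7 -50. ] turn deg [-0.33 -0.04  0.  ] shift (target axes) [ 72.1  87.  -49.5]
red [ 356  125   58   57 2552] [ 0.5239 -0.0754  0.0146] [0.071 0.072 0.006] [ 0.5251 -0.0752  0.0148]
yellow [ 285  124   58   58 2549] [0.533  0.0141 0.0143] [0.071 0.072 0.006] [0.5341 0.014  0.0148]
blue [ 214  125   57   57 2558] [0.5419 0.1041 0.0144] [0.071 0.073 0.006] [0.5431 0.1035 0.0148]
dish [ 507   98   80   79 4802] [ 0.5214 -0.2842  0.0051] [0.098 0.101 0.006] [ 0.5228 -0.2838  0.0052]
```

View pics/w2.png

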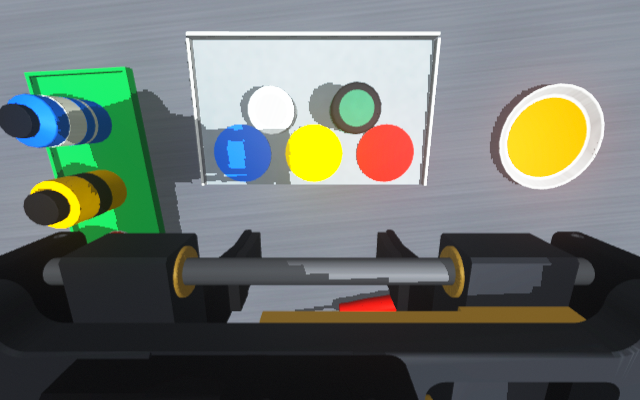

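The tray holds blue and yellow in view, with red hidden by the gripper. The pads are clear at (242,152), (313,153) and (384,153), the piston is at (271,108) and the filter is at (356,107). Next is the piston.

Call:
drive_tool(targets=[[0.01, 0.022, -0.013, 0, 0, 0, 0.07], [0.015, 0.03, -0.017, 0, 0, 0, 0.07], [0.02, 0.025, -0.014, 0, 0, 0, 0.07], [0.027, 0.01, -0.006, 0, 0, 0, 0.07], [0, 0, 0, 0, 0, 0, 0.07]])

```text
time: 18.87
ee_pos: [0.5874, 0.0539, 0.155]
tcp_rot: [1.278, 1.168, -1.286]
contact_force: [-0.6, -0.6, -0.8]
opening: 0.0702
```

Call:
drive_tool(targets=[[0, 0, 0, 0, 0, 0, 0.07], [0, 0, 0, 0, 0, 0, 0.07], [0, 0, 0, 0, 0, 0, 0.07]])

```text
time: 19.12
ee_pos: [0.5887, 0.0507, 0.1617]
tcp_rot: [1.285, 1.157, -1.282]
contact_force: [0.0, 0.6, 0.2]
opening: 0.07
```

```bash
python3 -c "
from h import *; from workcell import arm
go(arm.sense(),[.588,.0528,.032],-95.4)"
cat > top.py <<'E'
import sys
from h import *
from workcell import arm,viewer
d=viewer.read_camera("top"); cv2.imwrite(f"pics/{sys.argv[1]}.png",d["image"]); W=world(d); hsv=cv2.cvtColor(d["image"],cv2.COLOR_BGR2HSV)
for nm,h in (("red",0),("yellow",28),("blue",110),("orange",15)):
    dh=abs((hsv[...,0].astype(int)-h+90)%180-90); m=(dh<(12 if nm!="orange" else 6))&(hsv[...,1]>120)&(W[...,2]>(.010 if nm!="orange" else 0))&(W[...,2]<.020)&(d["z_map"]>0)&(W[...,0]>.4)&(W[...,0]<.7)
    k,l,st,c=cv2.connectedComponentsWithStats(m.astype(np.uint8)); i=1+st[1:,4].argmax(); p=W[l==i]
    print(nm,st[i],np.round((p.min(0)+p.max(0))/2,4),np.round(np.ptp(p,0),3),np.round(p.mean(0),4))
ok=(d["z_map"]>0)&(abs(W[...,1])<.4)&(W[...,0]>.35)&(W[...,0]<.72)
for lo,hi in((.093,.115),(.065,.0775),(.045,.063)):
    k,l,st,c=cv2.connectedComponentsWithStats((ok&(W[...,2]>lo)&(W[...,2]<hi)).astype(np.uint8))
    for i in range(1,k):
        if st[i,4]>80: print(lo,st[i],np.round(W[l==i].mean(0),4))
E
python3 top.py top1
```

```text
t 19.12 pos [0.5887 0.0507 0.1617] axes x [ 0.002 -0.    -1.   ] y [ 0.995 -0.102  0.002] z [-0.102 -0.995 -0.   ] open 0.07 F [0.  0.6 0.2]
shift mm (now axes) [129.7  -1.2  -2. ] turn deg [-0.46 -0.01 -0.13] shift (target axes) [129.7  -0.9  -2. ]
red [365 191  28  33 632] [ 0.5258 -0.083   0.0147] [0.067 0.057 0.009] [ 0.529  -0.0846  0.0143]
yellow [205 209   7  15  17] [0.5073 0.2725 0.0162] [0.029 0.013 0.007] [0.5068 0.2699 0.0163]
blue [273 189  10  25 130] [0.5385 0.1283 0.0152] [0.05  0.02  0.008] [0.5377 0.1296 0.0145]
orange [ 451  186   46   40 1252] [ 0.5292 -0.2842  0.0052] [0.083 0.096 0.01 ] [ 0.5327 -0.2842  0.0046]
0.093 [182 158  17  17 226] [0.6011 0.2863 0.1003]
0.093 [177 202  19  19 286] [0.5146 0.2922 0.1002]
0.093 [172 244  24  23 411] [0.4314 0.2961 0.1   ]
```

Call:
drive_tool(targets=[[0.01, -0.001, -0.002, 0, 0, 0, 0.07], [0.03, 0, 0, 0, 0, 0, 0.07], [0.035, 0, 0, 0, 0, 0, 0.07], [0.03, 0, 0, 0, 0, 0, 0.07], [0.015, 0, 0, 0, 0, 0, 0.07]])

```text
time: 19.58
ee_pos: [0.5853, 0.0519, 0.0369]
tcp_rot: [1.282, 1.161, -1.289]
contact_force: [0.8, -0.8, -0.0]
opening: 0.0699
```

Call:
drive_tool(targets=[[0.007, 0, 0, 0, 0, 0, 0.07], [0.003, 0, 0, 0, 0, 0, 0.07], [0, 0, 0, 0, 0, 0, 0.07], [0, 0, 0, 0, 0, 0, 0.045], [0, 0, 0, 0, 0, 0, 0.045]])

```text
time: 20.0
ee_pos: [0.589, 0.0527, 0.0316]
tcp_rot: [1.286, 1.157, -1.282]
contact_force: [-0.0, -0.3, 0.3]
opening: 0.0631
```

Call:
drive_tool(targets=[[0, 0, 0, 0, 0, 0, 0.045], [0, 0, 0, 0, 0, 0, 0.045], [0, 0, 0, 0, 0, 0, 0.045], [0, 0, 0, 0, 0, 0, 0.045]])

```text
time: 20.33
ee_pos: [0.5884, 0.0527, 0.0309]
tcp_rot: [1.285, 1.158, -1.283]
contact_force: [-0.8, 0.2, 4.5]
opening: 0.049
```

Call:
drive_tool(targets=[[-0.01, 0, 0, 0, 0, 0, 0.045], [-0.03, 0, 0, 0, 0, 0, 0.045], [-0.035, 0, 0, 0, 0, 0, 0.045], [-0.025, 0, 0.01, 0, 0, 0, 0.045], [-0.01, -0.003, 0.025, 0, 0, 0, 0.045]])

```text
time: 20.75
ee_pos: [0.584, 0.0226, 0.1448]
tcp_rot: [1.286, 1.159, -1.272]
contact_force: [0.8, 0.7, -1.6]
opening: 0.0493
```

Call:
drive_tool(targets=[[0, -0.004, 0.037, 0, 0, 0, 0.045], [0, -0.004, 0.037, 0, 0, 0, 0.045], [0, -0.004, 0.037, 0, 0, 0, 0.045], [0, -0.004, 0.037, 0, 0, 0, 0.045], [0, -0.004, 0.037, 0, 0, 0, 0.045]])

```text
time: 21.17
ee_pos: [0.5412, -0.1656, 0.1404]
tcp_rot: [1.284, 1.159, -1.285]
contact_force: [1.1, -0.0, -0.9]
opening: 0.0496
```

Call:
drive_tool(targets=[[0, -0.004, 0.037, 0, 0, 0, 0.045], [0, -0.003, 0.037, 0, 0, 0, 0.045], [0, 0, 0.03, 0, 0, 0, 0.045], [0, 0, 0.015, 0, 0, 0, 0.045], [0, 0, 0, 0, 0, 0, 0.045]])

```text
time: 21.58
ee_pos: [0.5211, -0.2873, 0.14]
tcp_rot: [1.288, 1.154, -1.292]
contact_force: [-0.1, -0.6, -1.5]
opening: 0.0497
```

Call:
drive_tool(targets=[[0, 0, 0, 0, 0, 0, 0.045], [0, 0, 0, 0, 0, 0, 0.045], [0, 0, 0, 0, 0, 0, 0.045]])

```text
time: 21.83
ee_pos: [0.5236, -0.2795, 0.1401]
tcp_rot: [1.283, 1.161, -1.282]
contact_force: [0.0, 1.4, -0.9]
opening: 0.0494
```

```bash
python3 -c "
from h import *; from workcell import arm
go(arm.sense(),[.5228,-.284,.0235],-95.4)"; python3 top.py top2
```

```text
t 21.83 pos [ 0.5236 -0.2795  0.1401] axes x [-0.     0.001 -1.   ] y [ 0.995 -0.1   -0.   ] z [-0.1   -0.995 -0.001] open 0.0494 F [ 0.   1.4 -0.9]
shift mm (now axes) [116.6  -0.3   4.6] turn deg [-0.33 -0.06  0.01] shift (target axes) [116.6  -0.4   4.5]
red [359 190  34  35 900] [ 0.5257 -0.0767  0.015 ] [0.071 0.069 0.01 ] [ 0.5259 -0.0762  0.0144]
yellow [316 186  34  34 919] [0.5353 0.0133 0.0149] [0.07  0.069 0.009] [0.535  0.0131 0.0145]
blue [273 182  34  34 914] [0.5439 0.1033 0.0147] [0.07  0.07  0.009] [0.5441 0.1029 0.0145]
orange [451 194  41  38 378] [ 0.5141 -0.2782  0.0053] [0.078 0.084 0.01 ] [ 0.4981 -0.2702  0.0046]
0.093 [182 158  17  17 225] [0.601  0.2864 0.1003]
0.093 [177 202  19  19 288] [0.5145 0.2921 0.1003]
0.093 [172 244  24  23 411] [0.4315 0.2961 0.0999]
0.065 [346 165  26  26 530] [ 0.5807 -0.0373  0.0726]
```

Call:
drive_tool(targets=[[0.015, 0, 0.005, 0, 0, 0, 0.045], [0.03, 0, 0, 0, 0, 0, 0.045], [0.03, 0, 0, 0, 0, 0, 0.045], [0.023, 0, 0, 0, 0, 0, 0.045], [0.01, 0, 0, 0, 0, 0, 0.045]])

```text
time: 22.3
ee_pos: [0.521, -0.2844, 0.029]
tcp_rot: [1.283, 1.166, -1.286]
contact_force: [-0.5, 0.7, -1.3]
opening: 0.0495
```

Call:
drive_tool(targets=[[0.003, 0, 0, 0, 0, 0, 0.045], [0.001, 0, 0, 0, 0, 0, 0.045], [0.001, 0, 0, 0, 0, 0, 0.045], [0, 0, 0, 0, 0, 0, 0.045], [0, 0, 0, 0, 0, 0, 0.045]])

```text
time: 22.72
ee_pos: [0.5236, -0.2869, 0.0285]
tcp_rot: [1.285, 1.156, -1.283]
contact_force: [1.0, 0.1, -1.8]
opening: 0.0496
```

Call:
drive_tool(targets=[[0.001, 0, 0, 0, 0, 0, 0.045], [0, 0, 0, 0, 0, 0, 0.045]])

```text
time: 22.88
ee_pos: [0.523, -0.2868, 0.0267]
tcp_rot: [1.285, 1.158, -1.284]
contact_force: [-0.1, 0.1, -1.0]
opening: 0.0499
```

Call:
drive_tool(targets=[[0.001, 0, 0, 0, 0, 0, 0.045], [0, 0, 0, 0, 0, 0, 0.045]])

```text
time: 23.05
ee_pos: [0.5226, -0.2866, 0.0251]
tcp_rot: [1.285, 1.159, -1.285]
contact_force: [0.1, 0.4, -1.7]
opening: 0.0497
```

Call:
drive_tool(targets=[[0, 0, -0.002, 0, 0, 0, 0.045], [0.001, 0, 0, 0, 0, 0, 0.045], [0, 0, 0, 0, 0, 0, 0.045]])

```text
time: 23.3
ee_pos: [0.5229, -0.2843, 0.0239]
tcp_rot: [1.284, 1.159, -1.284]
contact_force: [-0.6, 0.5, -2.0]
opening: 0.0492
```

Call:
drive_tool(targets=[[0.001, 0, 0, 0, 0, 0, 0.045], [0, 0, 0, 0, 0, 0, 0.045]])

```text
time: 23.47
ee_pos: [0.523, -0.2845, 0.023]
tcp_rot: [1.284, 1.159, -1.284]
contact_force: [0.4, -0.2, -1.2]
opening: 0.0495
```

Call:
drive_tool(targets=[[0.001, 0, 0, 0, 0, 0, 0.045], [0, 0, 0, 0, 0, 0, 0.045]])

```text
time: 23.63
ee_pos: [0.523, -0.2846, 0.0229]
tcp_rot: [1.284, 1.159, -1.285]
contact_force: [-1.8, 1.7, 6.3]
opening: 0.0496
```

Call:
drive_tool(targets=[[0, 0, 0, 0, 0, 0, 0.062], [0, 0, 0, 0, 0, 0, 0.062], [0, 0, 0, 0, 0, 0, 0.062], [-0.01, 0, 0, 0, 0, 0, 0.062], [-0.03, 0, 0, 0, 0, 0, 0.062]])

```text
time: 24.05
ee_pos: [0.5199, -0.2833, 0.059]
tcp_rot: [1.283, 1.167, -1.289]
contact_force: [-1.4, -0.2, -0.4]
opening: 0.0615
```

Call:
drive_tool(targets=[[-0.035, 0, 0, 0, 0, 0, 0.07], [-0.035, 0, 0, 0, 0, 0, 0.07], [-0.025, -0.005, -0.02, 0, 0, 0, 0.07], [-0.01, -0.009, -0.036, 0, 0, 0, 0.07], [0, -0.009, -0.036, 0, 0, 0, 0.07]])

```text
time: 24.47
ee_pos: [0.5114, -0.1914, 0.1712]
tcp_rot: [1.289, 1.15, -1.283]
contact_force: [1.3, 0.9, -0.7]
opening: 0.0695
```

Call:
drive_tool(targets=[[0, -0.009, -0.036, 0, 0, 0, 0.07], [0, -0.009, -0.036, 0, 0, 0, 0.07], [0, -0.009, -0.036, 0, 0, 0, 0.07], [0, -0.009, -0.036, 0, 0, 0, 0.07], [0, -0.009, -0.036, 0, 0, 0, 0.07]])

```text
time: 24.88
ee_pos: [0.4827, -0.0054, 0.1679]
tcp_rot: [1.285, 1.158, -1.284]
contact_force: [1.0, -0.0, -0.2]
opening: 0.0699
```

Call:
drive_tool(targets=[[0, -0.009, -0.036, 0, 0, 0, 0.07], [0, -0.009, -0.036, 0, 0, 0, 0.07], [0, -0.009, -0.036, 0, 0, 0, 0.07], [0, -0.009, -0.036, 0, 0, 0, 0.07], [0, -0.009, -0.036, 0, 0, 0, 0.07]])

```text
time: 25.3
ee_pos: [0.4565, 0.1783, 0.1679]
tcp_rot: [1.285, 1.158, -1.284]
contact_force: [1.1, -0.3, -0.1]
opening: 0.0698
```

Call:
drive_tool(targets=[[0, -0.009, -0.036, 0, 0, 0, 0.07], [0, -0.009, -0.036, 0, 0, 0, 0.07], [0, -0.009, -0.03, 0, 0, 0, 0.07], [0, 0, -0.015, 0, 0, 0, 0.07], [0, 0, 0, 0, 0, 0, 0.07]])

```text
time: 25.72
ee_pos: [0.441, 0.3007, 0.1681]
tcp_rot: [1.283, 1.164, -1.277]
contact_force: [-0.4, 0.9, 0.1]
opening: 0.0699
```

Call:
drive_tool(targets=[[0, 0, 0, 0, 0, 0, 0.07], [0, 0, 0, 0, 0, 0, 0.07], [0, 0, 0, 0, 0, 0, 0.07]])

```text
time: 25.97
ee_pos: [0.4425, 0.2939, 0.167]
tcp_rot: [1.286, 1.156, -1.287]
contact_force: [0.5, 0.3, 0.4]
opening: 0.0698
```

```bash
python3 -c "
from h import *; from workcell import arm
go(arm.sense(),[.431,.298,.0585],-95.4)"; python3 top.py top3
```

```text
t 25.97 pos [0.4425 0.2939 0.167 ] axes x [ 0.    -0.001 -1.   ] y [ 0.994 -0.105  0.   ] z [-0.105 -0.994  0.001] open 0.0698 F [0.5 0.3 0.4]
shift mm (now axes) [108.5 -11.9  -3.1] turn deg [-0.64  0.08 -0.02] shift (target axes) [108.5 -11.8  -3. ]
red [359 190  34  35 906] [ 0.5258 -0.0767  0.0152] [0.071 0.069 0.009] [ 0.5258 -0.0762  0.0144]
yellow [316 186  34  34 913] [0.5353 0.0132 0.0148] [0.069 0.069 0.009] [0.5349 0.0134 0.0145]
blue [273 182  34  34 907] [0.5439 0.1034 0.0148] [0.07  0.07  0.009] [0.544  0.1029 0.0144]
orange [ 451  186   46   46 1026] [ 0.5228 -0.2842  0.0081] [0.095 0.097 0.016] [ 0.5219 -0.2781  0.0046]
0.093 [182 158  17  18 228] [0.6009 0.2863 0.1002]
0.093 [177 202  20  19 287] [0.5145 0.292  0.1002]
0.093 [172 245  10  21 127] [0.4326 0.3089 0.1003]
0.065 [346 165  26  26 533] [ 0.5807 -0.0373  0.0726]
0.045 [468 196  26  24 492] [ 0.5227 -0.2844  0.0505]
```

View pics/top3.png

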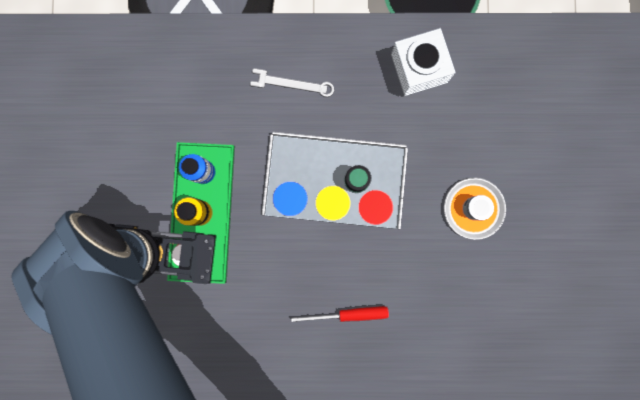

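The piston stands in the dish at (480,208), centred on the disc to within 1 mm by measurement. Blue, yellow and red are in the tray and the pads are free. Red goes back first.

Call:
drive_tool(targets=[[0, -0.012, -0.003, 0, 0, 0, 0.07], [0.01, 0, 0, 0, 0, 0, 0.07], [0.03, 0, 0, 0, 0, 0, 0.07], [0.03, 0, 0, 0, 0, 0, 0.07], [0.025, 0, 0, 0, 0, 0, 0.07]])

```text
time: 26.43
ee_pos: [0.4294, 0.2992, 0.0701]
tcp_rot: [1.284, 1.159, -1.285]
contact_force: [-0.3, 0.6, -0.4]
opening: 0.0699
```

Call:
drive_tool(targets=[[0.01, 0, 0, 0, 0, 0, 0.07], [0.003, 0, 0, 0, 0, 0, 0.07], [0, 0, 0, 0, 0, 0, 0.07], [0, 0, 0, 0, 0, 0, 0.045], [0, 0, 0, 0, 0, 0, 0.045]])

```text
time: 26.85
ee_pos: [0.4312, 0.3008, 0.0604]
tcp_rot: [1.287, 1.159, -1.282]
contact_force: [0.4, 0.3, 0.3]
opening: 0.0629
```

Call:
drive_tool(targets=[[0, 0, 0, 0, 0, 0, 0.045], [0, 0, 0, 0, 0, 0, 0.045], [0, 0, 0, 0, 0, 0, 0.045], [0, 0, 0, 0, 0, 0, 0.045]])

```text
time: 27.18
ee_pos: [0.4308, 0.2994, 0.0599]
tcp_rot: [1.285, 1.157, -1.285]
contact_force: [-0.5, -2.2, 5.8]
opening: 0.0493
```

Call:
drive_tool(targets=[[-0.01, 0, 0, 0, 0, 0, 0.045], [-0.025, 0, 0, 0, 0, 0, 0.045], [-0.03, 0, 0, 0, 0, 0, 0.045], [-0.03, 0, 0, 0, 0, 0, 0.045], [-0.015, 0.01, 0.02, 0, 0, 0, 0.045]])

```text
time: 27.6
ee_pos: [0.4373, 0.2851, 0.1731]
tcp_rot: [1.287, 1.166, -1.273]
contact_force: [1.4, 2.1, -2.6]
opening: 0.0494
```

Call:
drive_tool(targets=[[0, 0.013, 0.036, 0, 0, 0, 0.045], [0, 0.013, 0.036, 0, 0, 0, 0.045], [0, 0.013, 0.036, 0, 0, 0, 0.045], [0, 0.013, 0.036, 0, 0, 0, 0.045], [0, 0.013, 0.036, 0, 0, 0, 0.045]])

```text
time: 28.02
ee_pos: [0.4841, 0.0918, 0.1693]
tcp_rot: [1.284, 1.159, -1.284]
contact_force: [0.5, 0.3, -3.6]
opening: 0.0492
```

Call:
drive_tool(targets=[[0, 0.013, 0.036, 0, 0, 0, 0.045], [0, 0.013, 0.036, 0, 0, 0, 0.045], [0, 0.013, 0.036, 0, 0, 0, 0.045], [0, 0.013, 0.035, 0, 0, 0, 0.045], [0, 0.004, 0.018, 0, 0, 0, 0.045]])

```text
time: 28.43
ee_pos: [0.5243, -0.0781, 0.1692]
tcp_rot: [1.288, 1.153, -1.289]
contact_force: [0.1, 0.3, -3.6]
opening: 0.0492
```

Call:
drive_tool(targets=[[0, 0, 0, 0, 0, 0, 0.045], [0, 0, 0, 0, 0, 0, 0.045], [0, 0, 0, 0, 0, 0, 0.045]])

```text
time: 28.68
ee_pos: [0.5232, -0.0712, 0.1689]
tcp_rot: [1.284, 1.161, -1.283]
contact_force: [0.2, 0.9, -3.2]
opening: 0.0494
```

```bash
python3 -c "
from h import *; from workcell import arm
go(arm.sense(),[.525,-.076,.0699],-95.4)"
```

```text
t 28.68 pos [ 0.5232 -0.0712  0.1689] axes x [-0.001  0.001 -1.   ] y [ 0.995 -0.101 -0.001] z [-0.101 -0.995 -0.001] open 0.0494 F [ 0.2  0.9 -3.2]
shift mm (now axes) [99.   2.4  4.7] turn deg [-0.42 -0.07  0.04] shift (target axes) [99.   2.3  4.6]
```

Call:
drive_tool(targets=[[0.012, 0.002, 0.003, 0, 0, 0, 0.045], [0.028, 0, 0, 0, 0, 0, 0.045], [0.028, 0, 0, 0, 0, 0, 0.045], [0.018, 0, 0, 0, 0, 0, 0.045], [0.008, 0, 0, 0, 0, 0, 0.045]])

```text
time: 29.1
ee_pos: [0.523, -0.0741, 0.0718]
tcp_rot: [1.28, 1.165, -1.286]
contact_force: [0.4, 0.6, -4.0]
opening: 0.0493
```

Call:
drive_tool(targets=[[0.002, 0, 0, 0, 0, 0, 0.045], [0, 0, 0, 0, 0, 0, 0.045], [0, 0, 0, 0, 0, 0, 0.045], [0, 0, 0, 0, 0, 0, 0.045]])

```text
time: 29.43
ee_pos: [0.5265, -0.0755, 0.0744]
tcp_rot: [1.286, 1.157, -1.282]
contact_force: [0.2, -0.1, -3.1]
opening: 0.0493
```

```bash
python3 -c "
from h import *; from workcell import arm
go(arm.sense(),[.525,-.076,.0699],-95.4)"
```

```text
t 29.43 pos [ 0.5265 -0.0755  0.0744] axes x [ 0.003 -0.    -1.   ] y [ 0.995 -0.102  0.003] z [-0.102 -0.995  0.   ] open 0.0493 F [ 0.2 -0.1 -3.1]
shift mm (now axes) [ 4.4 -1.5  0.6] turn deg [-0.47  0.   -0.17] shift (target axes) [ 4.5 -1.5  0.6]
```

Call:
drive_tool(targets=[[0.0015, -0.001, 0.0005, 0, 0, 0, 0.045], [0.001, 0, 0, 0, 0, 0, 0.045], [0, 0, 0, 0, 0, 0, 0.045]])

```text
time: 29.68
ee_pos: [0.5243, -0.0762, 0.0708]
tcp_rot: [1.285, 1.158, -1.284]
contact_force: [0.1, 0.4, -2.8]
opening: 0.0495
```

Call:
drive_tool(targets=[[0.001, 0, 0, 0, 0, 0, 0.045], [0, 0, 0, 0, 0, 0, 0.045]])

```text
time: 29.85
ee_pos: [0.5245, -0.0762, 0.0699]
tcp_rot: [1.285, 1.158, -1.284]
contact_force: [-0.3, 0.1, -1.4]
opening: 0.0497
```

Call:
drive_tool(targets=[[0.001, 0, 0, 0, 0, 0, 0.045], [0, 0, 0, 0, 0, 0, 0.045]])

```text
time: 30.02
ee_pos: [0.5246, -0.0763, 0.0698]
tcp_rot: [1.284, 1.158, -1.285]
contact_force: [-3.4, 1.0, 8.4]
opening: 0.0495
```

Call:
drive_tool(targets=[[0, 0, 0, 0, 0, 0, 0.07], [0, 0, 0, 0, 0, 0, 0.07], [0, 0, 0, 0, 0, 0, 0.07], [-0.02, 0, 0, 0, 0, 0, 0.07], [-0.035, 0, 0, 0, 0, 0, 0.07]])

```text
time: 30.43
ee_pos: [0.5215, -0.0759, 0.1209]
tcp_rot: [1.281, 1.166, -1.29]
contact_force: [0.9, -0.5, -0.6]
opening: 0.0683
```

Call:
drive_tool(targets=[[-0.03, 0, 0, 0, 0, 0, 0.07], [-0.015, -0.002, -0.02, 0, 0, 0, 0.07], [0, -0.005, -0.037, 0, 0, 0, 0.07], [0, -0.005, -0.037, 0, 0, 0, 0.07], [0, -0.005, -0.037, 0, 0, 0, 0.07]])

```text
time: 30.85
ee_pos: [0.521, 0.0571, 0.1692]
tcp_rot: [1.287, 1.157, -1.284]
contact_force: [0.5, 0.5, -0.5]
opening: 0.0697
```

Call:
drive_tool(targets=[[0, -0.005, -0.037, 0, 0, 0, 0.07], [0, -0.005, -0.037, 0, 0, 0, 0.07], [0, -0.005, -0.037, 0, 0, 0, 0.07], [0, -0.005, -0.037, 0, 0, 0, 0.07], [0, -0.005, -0.037, 0, 0, 0, 0.07]])

```text
time: 31.27
ee_pos: [0.5147, 0.2443, 0.1686]
tcp_rot: [1.285, 1.159, -1.284]
contact_force: [2.3, -0.3, -1.0]
opening: 0.0702
```

Call:
drive_tool(targets=[[0, -0.005, -0.035, 0, 0, 0, 0.07], [0, 0, -0.018, 0, 0, 0, 0.07], [0, 0, 0, 0, 0, 0, 0.07], [0, 0, 0, 0, 0, 0, 0.07], [0, 0, 0, 0, 0, 0, 0.07]])

```text
time: 31.68
ee_pos: [0.5156, 0.2945, 0.1681]
tcp_rot: [1.284, 1.157, -1.286]
contact_force: [0.2, 0.3, -0.1]
opening: 0.07
```

```bash
python3 -c "
from h import *; from workcell import arm
go(arm.sense(),[.515,.2935,.0585],-95.4)"; python3 top.py top4 | tail -6
```

```text
t 31.68 pos [0.5156 0.2945 0.1681] axes x [-0.    -0.001 -1.   ] y [ 0.995 -0.104 -0.   ] z [-0.104 -0.995  0.001] open 0.07 F [ 0.2  0.3 -0.1]
shift mm (now axes) [109.6  -0.4   0.9] turn deg [-0.55  0.08  0.01] shift (target axes) [109.6  -0.5   1. ]
blue [273 182  34  34 913] [0.5438 0.1033 0.0148] [0.069 0.07  0.009] [0.5439 0.1029 0.0145]
orange [ 451  186   46   46 1029] [ 0.5228 -0.2846  0.0068] [0.095 0.097 0.013] [ 0.522  -0.278   0.0046]
0.093 [182 158  17  17 227] [0.601  0.2862 0.1003]
0.093 [367 193  26  26 494] [ 0.5237 -0.0758  0.1072]
0.065 [346 165  26  26 533] [ 0.5806 -0.0373  0.0727]
0.045 [468 196  26  24 493] [ 0.5225 -0.2846  0.0504]
```

Call:
drive_tool(targets=[[0.01, 0, 0.001, 0, 0, 0, 0.07], [0.03, 0, 0, 0, 0, 0, 0.07], [0.03, 0, 0, 0, 0, 0, 0.07], [0.025, 0, 0, 0, 0, 0, 0.07], [0.01, 0, 0, 0, 0, 0, 0.07]])

```text
time: 32.15
ee_pos: [0.5134, 0.2916, 0.0595]
tcp_rot: [1.28, 1.158, -1.292]
contact_force: [-0.6, -0.2, -0.6]
opening: 0.0701
```

Call:
drive_tool(targets=[[0.003, 0, 0, 0, 0, 0, 0.07], [0, 0, 0, 0, 0, 0, 0.07], [0, 0, 0, 0, 0, 0, 0.045], [0, 0, 0, 0, 0, 0, 0.045], [0, 0, 0, 0, 0, 0, 0.045]])

```text
time: 32.57
ee_pos: [0.5162, 0.2953, 0.062]
tcp_rot: [1.287, 1.158, -1.282]
contact_force: [-0.3, 0.5, -0.1]
opening: 0.0572
```

Call:
drive_tool(targets=[[0, 0, 0, 0, 0, 0, 0.045], [0, 0, 0, 0, 0, 0, 0.045], [0, 0, 0, 0, 0, 0, 0.045]])

```text
time: 32.82
ee_pos: [0.516, 0.2949, 0.0618]
tcp_rot: [1.286, 1.158, -1.283]
contact_force: [-2.0, -1.2, 7.3]
opening: 0.0532
```

Call:
drive_tool(targets=[[-0.01, 0, 0, 0, 0, 0, 0.045], [-0.025, 0, 0, 0, 0, 0, 0.045], [-0.03, 0, 0, 0, 0, 0, 0.045], [-0.03, 0, 0, 0, 0, 0, 0.045], [-0.015, 0.004, 0.02, 0, 0, 0, 0.045]])

```text
time: 33.23
ee_pos: [0.5169, 0.2805, 0.1748]
tcp_rot: [1.287, 1.165, -1.273]
contact_force: [0.5, 1.3, -1.9]
opening: 0.0535
```

Call:
drive_tool(targets=[[0, 0.006, 0.036, 0, 0, 0, 0.045], [0, 0.006, 0.036, 0, 0, 0, 0.045], [0, 0.006, 0.036, 0, 0, 0, 0.045], [0, 0.006, 0.036, 0, 0, 0, 0.045], [0, 0.006, 0.036, 0, 0, 0, 0.045]])

```text
time: 33.65
ee_pos: [0.5279, 0.0907, 0.1707]
tcp_rot: [1.284, 1.159, -1.284]
contact_force: [1.0, -0.4, -3.0]
opening: 0.0533
```

Call:
drive_tool(targets=[[0, 0.006, 0.036, 0, 0, 0, 0.045], [0, 0.006, 0.03, 0, 0, 0, 0.045], [0, 0, 0.012, 0, 0, 0, 0.045], [0, 0, 0, 0, 0, 0, 0.045], [0, 0, 0, 0, 0, 0, 0.045]])

```text
time: 34.07
ee_pos: [0.5321, 0.0135, 0.1706]
tcp_rot: [1.286, 1.159, -1.285]
contact_force: [-0.1, 0.3, -1.9]
opening: 0.0535
```

Call:
drive_tool(targets=[[0, 0, 0, 0, 0, 0, 0.045], [0, 0, 0, 0, 0, 0, 0.045]])

```text
time: 34.23
ee_pos: [0.5324, 0.0157, 0.1707]
tcp_rot: [1.283, 1.161, -1.282]
contact_force: [0.5, 0.8, -2.3]
opening: 0.0538
```

```bash
python3 -c "
from h import *; from workcell import arm
go(arm.sense(),[.535,.0136,.0718],-95.4)"
```

```text
t 34.23 pos [0.5324 0.0157 0.1707] axes x [ 0.     0.001 -1.   ] y [ 0.995 -0.099 -0.   ] z [-0.099 -0.995 -0.001] open 0.0538 F [ 0.5  0.8 -2.3]
shift mm (now axes) [98.8  2.8  2. ] turn deg [-0.29 -0.06  0.  ] shift (target axes) [98.9  2.8  1.9]
```

Call:
drive_tool(targets=[[0.012, 0.002, 0.001, 0, 0, 0, 0.045], [0.028, 0, 0, 0, 0, 0, 0.045], [0.028, 0, 0, 0, 0, 0, 0.045], [0.018, 0, 0, 0, 0, 0, 0.045], [0.008, 0, 0, 0, 0, 0, 0.045]])

```text
time: 34.65
ee_pos: [0.5321, 0.0131, 0.0731]
tcp_rot: [1.28, 1.164, -1.288]
contact_force: [-0.9, 0.3, -3.5]
opening: 0.0532
```

Call:
drive_tool(targets=[[0.001, 0, 0, 0, 0, 0, 0.045], [0, 0, 0, 0, 0, 0, 0.045], [0, 0, 0, 0, 0, 0, 0.045], [0, 0, 0, 0, 0, 0, 0.045], [0, 0, 0, 0, 0, 0, 0.045]])

```text
time: 35.07
ee_pos: [0.5353, 0.0124, 0.0767]
tcp_rot: [1.286, 1.157, -1.283]
contact_force: [0.2, 0.2, -2.5]
opening: 0.0535
```

```bash
python3 -c "
from h import *; from workcell import arm
go(arm.sense(),[.535,.0136,.0718],-95.4)"
```

```text
t 35.07 pos [0.5353 0.0124 0.0767] axes x [ 0.002  0.    -1.   ] y [ 0.995 -0.103  0.002] z [-0.103 -0.995 -0.   ] open 0.0535 F [ 0.2  0.2 -2.5]
shift mm (now axes) [ 4.9 -0.4 -1.1] turn deg [-0.49 -0.01 -0.14] shift (target axes) [ 4.9 -0.4 -1.2]
```

Call:
drive_tool(targets=[[0.002, 0, -0.001, 0, 0, 0, 0.045], [0.001, 0, 0, 0, 0, 0, 0.045], [0, 0, 0, 0, 0, 0, 0.045]])

```text
time: 35.32
ee_pos: [0.5344, 0.0133, 0.0725]
tcp_rot: [1.284, 1.159, -1.285]
contact_force: [0.0, 1.0, -2.1]
opening: 0.0534
```

Call:
drive_tool(targets=[[0.001, 0, 0, 0, 0, 0, 0.045], [0, 0, 0, 0, 0, 0, 0.045]])

```text
time: 35.48
ee_pos: [0.5346, 0.0133, 0.0719]
tcp_rot: [1.284, 1.159, -1.284]
contact_force: [-1.0, 0.0, 0.2]
opening: 0.0534
```

Call:
drive_tool(targets=[[0.001, 0, 0, 0, 0, 0, 0.045], [0, 0, 0, 0, 0, 0, 0.045]])

```text
time: 35.65
ee_pos: [0.5347, 0.0133, 0.0718]
tcp_rot: [1.284, 1.158, -1.285]
contact_force: [-4.2, 0.1, 9.8]
opening: 0.0534
```

Call:
drive_tool(targets=[[0, 0, 0, 0, 0, 0, 0.07], [0, 0, 0, 0, 0, 0, 0.07], [0, 0, 0, 0, 0, 0, 0.07], [-0.02, 0, 0, 0, 0, 0, 0.07], [-0.035, 0, 0, 0, 0, 0, 0.07]])

```text
time: 36.07
ee_pos: [0.5317, 0.013, 0.1228]
tcp_rot: [1.28, 1.165, -1.291]
contact_force: [0.4, -0.3, 0.2]
opening: 0.0692
```

Call:
drive_tool(targets=[[-0.03, 0, 0, 0, 0, 0, 0.07], [-0.013, 0.002, -0.02, 0, 0, 0, 0.07], [0, 0.006, -0.036, 0, 0, 0, 0.07], [0, 0.006, -0.036, 0, 0, 0, 0.07], [0, 0.006, -0.036, 0, 0, 0, 0.07]])

```text
time: 36.48
ee_pos: [0.5682, 0.1395, 0.1692]
tcp_rot: [1.286, 1.157, -1.284]
contact_force: [0.2, 0.8, -0.5]
opening: 0.0703
```

Call:
drive_tool(targets=[[0, 0.006, -0.036, 0, 0, 0, 0.07], [0, 0.006, -0.036, 0, 0, 0, 0.07], [0, 0.006, -0.036, 0, 0, 0, 0.07], [0, 0, -0.03, 0, 0, 0, 0.07], [0, 0, -0.012, 0, 0, 0, 0.07]])

```text
time: 36.9
ee_pos: [0.6, 0.2922, 0.1682]
tcp_rot: [1.283, 1.165, -1.279]
contact_force: [-0.2, 0.5, 0.2]
opening: 0.0699
```

Call:
drive_tool(targets=[[0, 0, 0, 0, 0, 0, 0.07], [0, 0, 0, 0, 0, 0, 0.07], [0, 0, 0, 0, 0, 0, 0.07]])

```text
time: 37.15
ee_pos: [0.6012, 0.2833, 0.1682]
tcp_rot: [1.284, 1.156, -1.288]
contact_force: [0.4, -0.4, 0.0]
opening: 0.0699
```

```bash
python3 -c "
from h import *; from workcell import arm
go(arm.sense(),[.601,.288,.059],-95.4)"; python3 top.py top5 | tail -6
```

```text
t 37.15 pos [0.6012 0.2833 0.1682] axes x [-0.    -0.002 -1.   ] y [ 0.994 -0.105 -0.   ] z [-0.105 -0.994  0.002] open 0.0699 F [ 0.4 -0.4  0. ]
shift mm (now axes) [109.1  -0.7  -5. ] turn deg [-0.63  0.14  0.  ] shift (target axes) [109.2  -0.6  -4.7]
blue [273 182  35  34 913] [0.5438 0.1024 0.0144] [0.069 0.072 0.009] [0.5439 0.1027 0.0144]
orange [ 451  186   46   46 1031] [ 0.5228 -0.2841  0.006 ] [0.095 0.097 0.012] [ 0.5219 -0.2782  0.0046]
0.093 [320 188  28  28 552] [0.5327 0.0126 0.1026]
0.093 [367 193  26  26 494] [ 0.5242 -0.0761  0.1074]
0.065 [346 165  26  26 531] [ 0.5806 -0.0372  0.0726]
0.045 [468 196  26  24 490] [ 0.5226 -0.2847  0.0502]
```

Call:
drive_tool(targets=[[0.01, 0, -0.003, 0, 0, 0, 0.07], [0.03, 0, 0, 0, 0, 0, 0.07], [0.03, 0, 0, 0, 0, 0, 0.07], [0.025, 0, 0, 0, 0, 0, 0.07], [0.01, 0, 0, 0, 0, 0, 0.07]])

```text
time: 37.62
ee_pos: [0.599, 0.286, 0.0591]
tcp_rot: [1.28, 1.159, -1.292]
contact_force: [-1.0, -0.3, -1.2]
opening: 0.0695
```

Call:
drive_tool(targets=[[0.003, 0, 0, 0, 0, 0, 0.07], [0, 0, 0, 0, 0, 0, 0.07], [0, 0, 0, 0, 0, 0, 0.045], [0, 0, 0, 0, 0, 0, 0.045], [0, 0, 0, 0, 0, 0, 0.045]])

```text
time: 38.03
ee_pos: [0.6021, 0.2894, 0.0623]
tcp_rot: [1.287, 1.158, -1.282]
contact_force: [-0.7, -0.5, 1.0]
opening: 0.0568
```

Call:
drive_tool(targets=[[0, 0, 0, 0, 0, 0, 0.045], [0, 0, 0, 0, 0, 0, 0.045], [0, 0, 0, 0, 0, 0, 0.045]])

```text
time: 38.28
ee_pos: [0.6018, 0.289, 0.0618]
tcp_rot: [1.286, 1.158, -1.283]
contact_force: [-1.4, -1.8, 6.5]
opening: 0.0509
```

Call:
drive_tool(targets=[[-0.01, 0, 0, 0, 0, 0, 0.045], [-0.025, 0, 0, 0, 0, 0, 0.045], [-0.03, 0, 0, 0, 0, 0, 0.045], [-0.03, 0, 0, 0, 0, 0, 0.045], [-0.015, -0.004, 0.02, 0, 0, 0, 0.045]])

```text
time: 38.7
ee_pos: [0.596, 0.2754, 0.1747]
tcp_rot: [1.289, 1.164, -1.273]
contact_force: [0.8, 1.0, -1.4]
opening: 0.0515
```

Call:
drive_tool(targets=[[0, -0.008, 0.036, 0, 0, 0, 0.045], [0, -0.008, 0.036, 0, 0, 0, 0.045], [0, -0.008, 0.036, 0, 0, 0, 0.045], [0, -0.008, 0.036, 0, 0, 0, 0.045], [0, -0.004, 0.02, 0, 0, 0, 0.045]])

```text
time: 39.12
ee_pos: [0.5403, 0.105, 0.1701]
tcp_rot: [1.284, 1.156, -1.291]
contact_force: [-0.6, -0.3, -2.3]
opening: 0.051
```

Call:
drive_tool(targets=[[0, 0, 0, 0, 0, 0, 0.045], [0, 0, 0, 0, 0, 0, 0.045], [0, 0, 0, 0, 0, 0, 0.045]])

```text
time: 39.37
ee_pos: [0.5426, 0.1111, 0.1708]
tcp_rot: [1.285, 1.16, -1.283]
contact_force: [0.5, 1.0, -1.6]
opening: 0.0513
```

```bash
python3 -c "
from h import *; from workcell import arm
go(arm.sense(),[.5437,.104,.0718],-95.4)"
```

```text
t 39.37 pos [0.5426 0.1111 0.1708] axes x [ 0.001  0.001 -1.   ] y [ 0.995 -0.102  0.   ] z [-0.102 -0.995 -0.001] open 0.0513 F [ 0.5  1.  -1.6]
shift mm (now axes) [99.   1.8  7.1] turn deg [-0.43 -0.06 -0.03] shift (target axes) [99.   1.8  7. ]
```

Call:
drive_tool(targets=[[0.012, 0.001, 0.005, 0, 0, 0, 0.045], [0.028, 0, 0, 0, 0, 0, 0.045], [0.028, 0, 0, 0, 0, 0, 0.045], [0.018, 0, 0, 0, 0, 0, 0.045], [0.008, 0, 0, 0, 0, 0, 0.045]])

```text
time: 39.78
ee_pos: [0.5413, 0.1066, 0.0737]
tcp_rot: [1.28, 1.164, -1.286]
contact_force: [-0.6, -0.1, -1.9]
opening: 0.0513
```

Call:
drive_tool(targets=[[0.001, 0, 0, 0, 0, 0, 0.045], [0, 0, 0, 0, 0, 0, 0.045], [0, 0, 0, 0, 0, 0, 0.045], [0, 0, 0, 0, 0, 0, 0.045], [0, 0, 0, 0, 0, 0, 0.045]])

```text
time: 40.2
ee_pos: [0.5439, 0.1053, 0.0768]
tcp_rot: [1.286, 1.157, -1.282]
contact_force: [1.0, -0.5, -2.6]
opening: 0.0509
```

```bash
python3 -c "
from h import *; from workcell import arm
go(arm.sense(),[.5437,.104,.0718],-95.4)"
```

```text
t 40.2 pos [0.5439 0.1053 0.0768] axes x [ 0.003  0.    -1.   ] y [ 0.995 -0.102  0.002] z [-0.102 -0.995 -0.001] open 0.0509 F [ 1.  -0.5 -2.6]
shift mm (now axes) [ 5.  -0.   1.3] turn deg [-0.48 -0.04 -0.14] shift (target axes) [ 5.  -0.   1.3]
```

Call:
drive_tool(targets=[[0.002, 0.001, 0.001, 0, 0, 0, 0.045], [0.001, 0, 0, 0, 0, 0, 0.045], [0, 0, 0, 0, 0, 0, 0.045]])

```text
time: 40.45
ee_pos: [0.5438, 0.1035, 0.0726]
tcp_rot: [1.285, 1.158, -1.285]
contact_force: [-0.4, -0.2, -3.9]
opening: 0.0508
```

Call:
drive_tool(targets=[[0.001, 0, 0, 0, 0, 0, 0.045], [0, 0, 0, 0, 0, 0, 0.045]])

```text
time: 40.62
ee_pos: [0.544, 0.1037, 0.0719]
tcp_rot: [1.285, 1.158, -1.284]
contact_force: [-0.3, -0.0, 1.1]
opening: 0.0508
```

Call:
drive_tool(targets=[[0.001, 0, 0, 0, 0, 0, 0.045], [0, 0, 0, 0, 0, 0, 0.045]])

```text
time: 40.78
ee_pos: [0.5441, 0.1037, 0.0718]
tcp_rot: [1.284, 1.158, -1.285]
contact_force: [-2.1, -1.6, 8.8]
opening: 0.0508
```

Placed. Release, retreat up and left, then check.

Call:
drive_tool(targets=[[0, 0, 0, 0, 0, 0, 0.07], [0, 0, 0, 0, 0, 0, 0.07], [0, 0, 0, 0, 0, 0, 0.07], [-0.02, 0, 0, 0, 0, 0, 0.07], [-0.035, 0, 0, 0, 0, 0, 0.07]])

```text
time: 41.2
ee_pos: [0.5411, 0.1031, 0.1226]
tcp_rot: [1.279, 1.164, -1.291]
contact_force: [1.4, 0.2, -1.1]
opening: 0.0689
```

Call:
drive_tool(targets=[[-0.035, 0, 0, 0, 0, 0, 0.07], [-0.03, -0.01, 0, 0, 0, 0, 0.07], [-0.02, -0.01, -0.025, 0, 0, 0, 0.07], [0, -0.01, -0.036, 0, 0, 0, 0.07], [0, -0.01, -0.036, 0, 0, 0, 0.07]])

```text
time: 41.62
ee_pos: [0.515, 0.2049, 0.2126]
tcp_rot: [1.29, 1.155, -1.283]
contact_force: [0.7, -0.3, 0.9]
opening: 0.0697
```

Call:
drive_tool(targets=[[0, 0, -0.036, 0, 0, 0, 0.07], [0, 0, -0.036, 0, 0, 0, 0.07], [0, 0, -0.02, 0, 0, 0, 0.07], [0, 0, 0, 0, 0, 0, 0.07], [0, 0, 0, 0, 0, 0, 0.07]])

```text
time: 42.03
ee_pos: [0.5229, 0.2973, 0.21]
tcp_rot: [1.282, 1.161, -1.283]
contact_force: [0.5, -0.4, 0.5]
opening: 0.0702
```

```bash
python3 top.py top6
python3 - <<'E'
from workcell import viewer; import cv2
d=viewer.read_camera("scene")["image"]; t=cv2.imread("pics/top6.png")
cv2.imwrite("pics/fin.png",cv2.vconcat([cv2.resize(t[120:290,160:520],(720,340)),cv2.resize(d[100:270,180:500],(720,382))[:255]]))
E
```

```text
red [359 190  33  35 311] [ 0.5257 -0.0754  0.0151] [0.071 0.067 0.01 ] [ 0.5238 -0.0643  0.0146]
yellow [316 186  34  34 300] [0.5353 0.0132 0.0146] [0.069 0.069 0.009] [0.5314 0.0154 0.0142]
blue [273 182  34  34 286] [0.5439 0.1032 0.0149] [0.07  0.069 0.009] [0.5369 0.092  0.0145]
orange [ 451  186   46   46 1028] [ 0.5228 -0.2841  0.007 ] [0.095 0.097 0.014] [ 0.522  -0.2782  0.0047]
0.093 [273 183  27  27 549] [0.5429 0.1016 0.1023]
0.093 [320 188  28  28 545] [0.5323 0.0124 0.1028]
0.093 [367 193  26  26 494] [ 0.5238 -0.0758  0.1072]
0.065 [346 165  26  26 532] [ 0.5806 -0.0373  0.0725]
0.045 [468 196  26  24 495] [ 0.5227 -0.2845  0.0503]
```

View pics/fin.png

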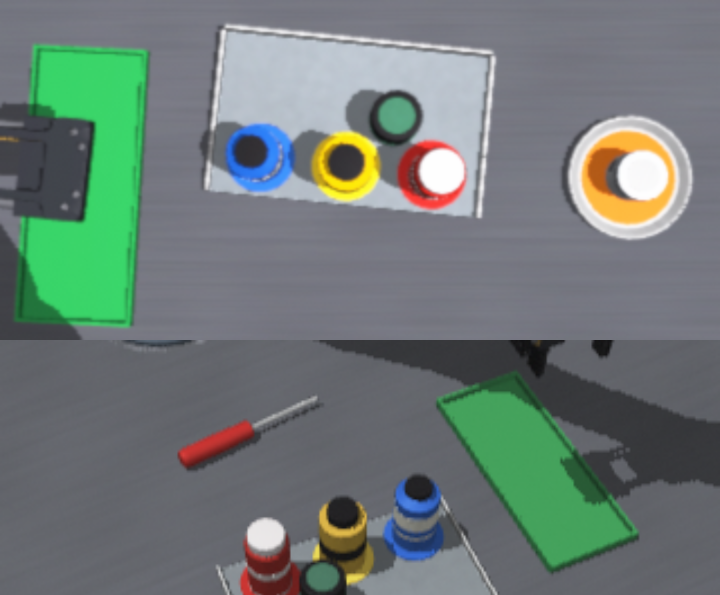

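The final picture shows all three containers upright on their own pads, the piston crown up in the dish, the filter unmoved and the gripper clear. I'm handing in.

```bash
python3 -c "
from workcell import arm
print(arm.hand_in())"
```

```text
the job is handed in; nothing more can be done
None
```

The job is done and handed in at about 42 s of the 141 s allowed. I cleared blue, yellow and red upright into the tray. I then set the piston crown up in the dish, and put red, yellow and blue back on their own pads.

- **Containers:** in the last top-camera check all three stood upright, about 2 mm (blue, red) and 3 mm (yellow) from their pad centres.
- **Piston:** within about 1 mm of the dish centre.
- **Filter:** it had not moved.
- **Gripper:** open, clear and touching nothing.
- **Forces:** contact force read at the end of each move call never exceeded about 13 N.
- **Disagreements:** the wrist and top cameras differ by 1–2 mm on the pad centres. The containers' measured start positions were about 2–5 mm off their pads, so I placed them by the pads themselves. No check failed.

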